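Close the meal-prep dishes

ROBOT

A 6-joint arm with a two-finger parallel gripper is mounted at the origin on the work surface. World frame = base frame: x ahead of the robot, y to its left, z up, the work surface at z = 0. Lengths are in m, angles in rad, forces in N, time in s.
With the tool pointing down it reaches from about 0.375 to 0.9 m from the base axis. Payload 3.1 kg.
Tool frame: the origin (TCP) lies midway between the tips of the shut fingers; the grasp point (between the pads) lies 19 mm behind it (manip.grip_depth is the distance from the TCP to the grasp point, in m); z points along the fingers, y is the line along which they close (so a half turn about z gives the same grasp; the last joint's range is limited). The gripper opens to 85 mm and grips with 20 to 120 N. Pads are 22 mm wide; open, the fingers measure 114 mm over their backs; the gripper's body (76 mm by 85 mm) begins 54 mm behind the grasp point. The pads swing forward as they close: fully open they stand 13 mm farther back than shut.
Start: joints at [-1.423, 0.527, 1.433, -0, 1.181, -0.178], TCP at [0.201, -0.592, 0.231] pointing down, gripper open.
Joint ranges: [-3.08, 3.08], [-0.75, 2.2], [0.22, 2.44], [-1.43, 4.57], [0, 2.65], [-2.85, 2.85]. Speed limits (rad/s): [2.79, 2.79, 3.14, 3.14, 3.14, 3.14].

INTERFACE

Orientations are given as a unit quaternion [x, y, z, w].
In Python, from station import telemetry, snapshot, manip gives the robot as it stands. The module is installed in compiled form; this text tells all that it offers.
- The arm moves only by the shell command python3 -m crank 'ROWS' [OPENING] [FORCE]. ROWS is text: rows parted by semicolons, each of 6 numbers parted by spaces: the shift along the tool's x, y, z as a fraction of full scale, then the turn, a rotation vector about the tool's x, y, z as a fraction of full scale. A call has exactly 5 rows; each row shifts and turns the commanded pose from where the row before left it, along the tool's axes as they then stand; what a row does not reach is not made up. Full scale, the value 1, is 4 cm for a shift and 90 degrees for a turn. A row lasts 1/10 s, in which the tool goes at most 50 mm and 8.59 degrees, less where a joint would pass 70% of its speed; a pose out of reach is approached as far as the arm can. A call with a number of a shift or a turn outside -1 to 1 is refused whole. A call with a gripper value outside its range is refused whole. OPENING is the opening, from -1 (shut) to 1 (fully open), set as the call begins (- or left out, the last holds). The fingers move at their own pace and stop on an object; FORCE is the grip in N (left out, the last holds). Time passes only in rows, so rows that do not move let the fingers close, or fill a call up. It gives the time, the measured TCP pose, the force, the opening and the grip force at its end, in the units of the state.
- telemetry.sense(): the state, without advancing time (a new reading comes with each control period).
- snapshot(name): name is "side" or "top" or "wrist"; returns a dict with "image" (420x560x3 uint8, red, green, blue), "depth" (420x560 float32, m along the optical axis (not along the pixel's ray), 0 where there is no reading), "camera_matrix" (3x3 intrinsics, pixels), "k1" (the pictures are not rectified: a ray, as slopes to the right and down, at radius r is drawn at 1 + k1 r^2 times it, then the intrinsics apply), "rvec" (rotation vector, rad) and "tvec" (3), from world to camera coordinates, as OpenCV has them. Camera axes: x right, y down, z forward; pixel columns grow to the right and rows downward; lengths in m; the calibration is good to about 2 mm. A picture is of the moment at which its call begins.
- manip.sign_off(): hands the job in; it is judged then, once.
The state is a dict: "t": time; "q": joint angles; "qd": joint speeds; "tau": joint torques, N m; "tcp_pos": TCP position; "tool_rot": TCP orientation; "force": force on the tool from outside, world axes, zero at the start; "ft_torque": the same for the moment, N m; "finger_gap": opening from 0.0 (shut) to 1.0 (fully open); "gripper_force": force on a finger pad.
Only numpy, scipy, OpenCV 4.12 (cv2) and the standard library are available. Lean on these libraries where they do the work, as an engineer would, in place of code of your own. Each camera call takes 0.05 s, during which the arm holds its last target. There are 200 camera calls.

TASK

Close every glass dish on the counter with the lid that matches it, and press around each lid's edge, point by point, until the gasket is fully home and the lid lies flush on the rim all round. Every lid that has no dish here today goes on the draining stand, leaning at a slant with its lower edge behind the lip and its underside against the wire rail. Leave the other kitchen things as they are.

Things in the scene. Friction and masses are not known exactly. Their poses are not given: they have to be found in the camera images.
- dish_oblong: free-standing glass food dish filled with a baked portion, glass 140 x 95 mm oblong with rounded corners, 50 mm tall (the rim's top is at z = +50 mm), 0.6 to 0.9 kg; mouth 124 x 79 mm, rim 8 mm wide. Origin: centre of its underside, z up, x along its length. May be absent.
- dish_square: free-standing glass food dish filled with a baked portion, glass 104 x 104 mm square with rounded corners, 50 mm tall (the rim's top is at z = +50 mm), 0.5 to 0.7 kg; mouth 88 x 88 mm, rim 8 mm wide. Origin: centre of its underside, z up, x along a side. May be absent.
- dish_round: free-standing glass food dish filled with a baked portion, glass 110 mm round, 50 mm tall (the rim's top is at z = +50 mm), 0.5 to 0.7 kg; mouth 94 mm, rim 8 mm wide. Origin: centre of its underside, z up. May be absent.
- lid_oblong: loose grey press-on lid, 100 to 180 g: Oblong 150 x 105 mm flange 6 mm thick, gasket under its edge, plug 8 mm deep below (118 x 73 mm). Origin: centre of the flange's underside, z out of the top; 8 mm above the counter at first. Fits only the oblong dish, with 3 mm play. Gasket press points: the corners (x, y = +-62, +-39 mm) and the middles of the long sides (0, +-43 mm).
- lid_square: loose grey press-on lid, 100 to 180 g: Square 114 x 114 mm flange 6 mm thick, gasket under its edge, plug 8 mm deep below (82 x 82 mm). Origin: centre of the flange's underside, z out of the top; 8 mm above the counter at first. Fits only the square dish, with 3 mm play. Gasket press points: the corners (x, y = +-44, +-44 mm) and the middles of the sides (48 mm from the centre).
- lid_round: loose grey press-on lid, 100 to 180 g: Round 120 mm flange 6 mm thick, gasket under its edge, plug 8 mm deep below (88 mm across). Origin: centre of the flange's underside, z out of the top; 8 mm above the counter at first. Fits only the round dish, with 3 mm play. Gasket press points: six, 51 mm from the centre, every 60 degrees from the lid's x.
- lid_small: loose grey press-on lid, 100 to 180 g: Small oblong 118 x 80 mm flange 6 mm thick, gasket under its edge, plug 8 mm deep below (86 x 48 mm). Origin: centre of the flange's underside, z out of the top; 8 mm above the counter at first. Its dish is never here; always a spare.
- lid_oblong_grip (a point): top centre of the oblong lid's grip bar, 26 mm above the lid's origin; each lid has the same bar, 44 x 14 x 20 mm high, in the middle of its top, long side along the lid's x. Until pressed, the gasket holds a lid 5 mm off the rim (lid origin 55 mm above the dish's origin); home, the flange lies on the rim (50 mm)
- lid_square_grip (a point): top centre of the square lid's grip bar. All gaskets alike: at each press point about 9 N straight down on the flange over the rim (twice that if pressed further in) drives the gasket 5 mm home, and it stays
- lid_round_grip (a point): top centre of the round lid's grip bar. All lids are light and stiff: pressing one point rocks the lid up elsewhere, so each point wants its own press, corners before the middles of sides (a side's middle cannot dip while its corners are up)
- lid_small_grip (a point): top centre of the small lid's grip bar
- drainer: fixed draining stand 125 x 230 mm: white tray, floor 6 mm above the counter, with a front lip (inner face at x = -50 mm, top at z = 16 mm) and a steel wire rail behind it. Origin: centre of its underside; x from the lip to the rail, z up
- drainer_rail (a point): middle of the rail's axis; the rail is level, 8 mm thick, 206 mm long, along the stand's y, 24.5 mm behind and 58 mm above its origin. A lid with its lower edge behind the lip and its underside on the rail leans about 44 degrees from level; two fit side by side, at y = -52 and +52 mm
- spice_tin: small plain aluminium tin, 34 mm across, 45 mm tall; not part of the job
- salt_jar: small glass jar with a wooden cap, 34 mm across, 50 mm tall; not part of the job
- spoon: steel spoon, 140 mm long, lying flat; not part of the job

How it is judged:
At the end, for the whole second after the job is handed in: Each dish upright with its own lid centred within 7 mm, under 1.8 mm above home and within 0.02 rad of the rim. The small lid and any lid without a dish lean on the stand, touching it, centre over the tray, 0.45 to 1.15 rad from level. All at rest (z of lid_oblong in the frame of dish_oblong between 0.047 and 0.0518 m and angle between the z axis of lid_oblong and the z axis of dish_oblong, either way round below 0.02 rad and horizontal distance between lid_oblong and dish_oblong below 0.007 m and angle between each of dish_oblong, dish_square, dish_round's own z axis and vertical below 0.05 rad and linear speed of each of lid_oblong, dish_oblong, lid_square, dish_square, lid_round, dish_round, lid_small below 0.02 m/s and z of lid_square in the frame of dish_square between 0.047 and 0.0518 m and angle between the z axis of lid_square and the z axis of dish_square, either way round below 0.02 rad and horizontal distance between lid_square and dish_square below 0.007 m and z of lid_round in the frame of dish_round between 0.047 and 0.0518 m and angle between the z axis of lid_round and the z axis of dish_round, either way round below 0.02 rad and horizontal distance between lid_round and dish_round below 0.007 m and (height (world z) of dish_oblong above -1 m or (angle between lid_oblong's own z axis and vertical between 0.45 and 1.15 rad and contact force between lid_oblong and drainer above 0.1 N and x of lid_oblong in the frame of drainer between -0.06 and 0.05 m and y of lid_oblong in the frame of drainer between -0.11 and 0.11 m and linear speed of lid_oblong below 0.02 m/s)) and (height (world z) of dish_square above -1 m or (angle between lid_square's own z axis and vertical between 0.45 and 1.15 rad and contact force between lid_square and drainer above 0.1 N and x of lid_square in the frame of drainer between -0.06 and 0.05 m and y of lid_square in the frame of drainer between -0.11 and 0.11 m and linear speed of lid_square below 0.02 m/s)) and (height (world z) of dish_round above -1 m or (angle between lid_round's own z axis and vertical between 0.45 and 1.15 rad and contact force between lid_round and drainer above 0.1 N and x of lid_round in the frame of drainer between -0.06 and 0.05 m and y of lid_round in the frame of drainer between -0.11 and 0.11 m and linear speed of lid_round below 0.02 m/s)) and angle between lid_small's own z axis and vertical between 0.45 and 1.15 rad and contact force between lid_small and drainer above 0.1 N and x of lid_small in the frame of drainer between -0.06 and 0.05 m and y of lid_small in the frame of drainer between -0.11 and 0.11 m).
It fails at once if a kitchen thing that is no part of the job is knocked over or pushed more than 6 cm (distance of any of spice_tin, salt_jar, spoon from where it was at the start of the episode above 0.06 m or angle between any of spice_tin, salt_jar's own z axis and vertical above 0.5 rad).
Of dish_oblong, dish_square, dish_round only 2 to 3 are there at a start; the rules pass over those that are not, and their reading is None.
At some moment in a run one of dish_oblong, dish_square, dish_round may be knocked a few centimetres aside while the robot is not near it.
It also fails if it takes over 210 s, if anything falls off the work surface, if the arm or the gripper's body presses on something with over 40 N, if the wrist force passes 120 N, or if a joint passes its speed limit or range.

## Working session

There is one attempt and no reset: what is moved stays moved. The work goes in short steps, Python scripts to look and compute and a shell command to move; the robot and the scene stay as the last step left them, time stands still between calls to the robot, and variables do not carry over. Pictures are saved under pics/ and viewed, at most 18 in all, crops included, and the job is handed in when it is done.

```bash
mkdir -p pics
cat > h.py <<'E'
import numpy as np, cv2
from station import telemetry, snapshot, manip
from scipy.spatial.transform import Rotation as R
def snap(n,f=None):
    s=snapshot(n)
    if f: cv2.imwrite('pics/'+f, s['image'][:,:,::-1])
    return s
def cam(s):
    M=cv2.Rodrigues(np.array(s['rvec'],float))[0]; return M,np.array(s['tvec'],float).ravel()
def slopes(s,uv):
    K=np.array(s['camera_matrix'],float); uv=np.atleast_2d(np.array(uv,float))
    return cv2.undistortPoints(uv[:,None],K,np.array([s['k1'],0,0,0.]))[:,0]
def plane(s,uv,z):
    M,t=cam(s); d=np.c_[slopes(s,uv),np.ones(len(np.atleast_2d(uv)))]@M; o=-M.T@t
    return o+d*((z-o[2])/d[:,2])[:,None]
def cloud(s):
    M,t=cam(s); h,w=s['depth'].shape; vv,uu=np.mgrid[:h,:w]
    sl=slopes(s,np.c_[uu.ravel(),vv.ravel()]); D=s['depth'].ravel()[:,None]
    P=(np.c_[sl,np.ones(len(sl))]*D-t)@M; P[D[:,0]==0]=np.nan
    return P.reshape(h,w,3)
E
python3 - <<'E'
from h import *
np.save('top.npy',snap('top','top0.png'),allow_pickle=True); s=snap('side','side0.png')
np.save('side.npy',s,allow_pickle=True)
for n in('top','side'):
    s=np.load(n+'.npy',allow_pickle=True).item(); M,t=cam(s); print(n,-M.T@t,M[2],s['k1'])
print({k:np.round(v,3) for k,v in telemetry.sense().items()})
E
```

```text
top [ 0.46246678 -0.00492614  1.1455346 ] [ 0.06995697 -0.00161768 -0.9975487 ] -0.05738189819788621
side [ 0.50151902 -0.71817651  0.77925892] [ 0.0167066   0.71555205 -0.69835962] -0.08930970379052583
{'t': np.float64(0.1), 'q': array([-1.422,  0.528,  1.434,  0.   ,  1.181, -0.179]), 'qd': array([-0.001, -0.003, -0.003, -0.   , -0.   ,  0.001]), 'tau': array([ 0.0000e+00, -4.4330e+01, -1.7859e+01, -0.0000e+00,  4.0000e-03,
        0.0000e+00]), 'tcp_pos': array([ 0.201, -0.591,  0.23 ]), 'tool_rot': array([ 0.987,  0.163,  0.   , -0.001]), 'force': array([0.182, 0.078, 0.091]), 'ft_torque': array([0.001, 0.011, 0.006]), 'gripper_force': np.float64(0.0), 'finger_gap': np.float64(1.004)}
```

View pics/top0.png

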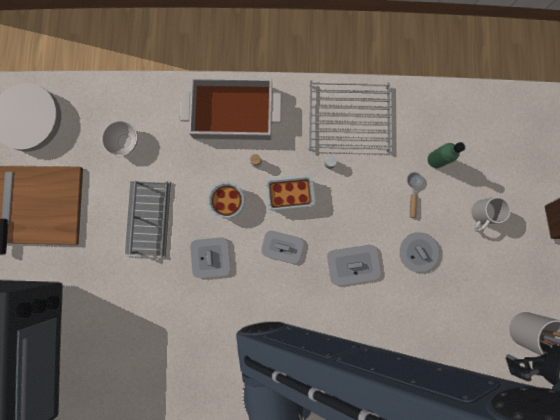

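View pics/side0.png

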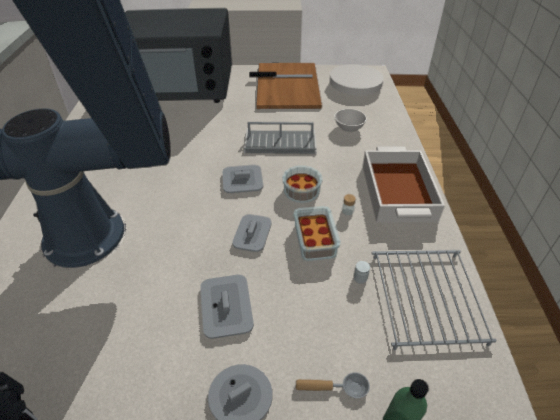

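```bash
cat >> h.py <<'E'
def blobs(s,zl,zh,amin=150,box=None):
    """connected height-band blobs -> list (contour world pts hull fit)"""
    P=cloud(s); m=((P[...,2]>zl)&(P[...,2]<zh)).astype(np.uint8)
    if box: m&=((P[...,0]>box[0])&(P[...,0]<box[1])&(P[...,1]>box[2])&(P[...,1]<box[3])).astype(np.uint8)
    m=cv2.morphologyEx(m,cv2.MORPH_OPEN,np.ones((2,2)))
    n,l,st,c=cv2.connectedComponentsWithStats(m)
    out=[]
    for i in range(1,n):
        if st[i,4]<amin: continue
        q=P[l==i]; (cx,cy),(a,b),th=cv2.minAreaRect((q[:,:2]*1000).astype(np.float32))
        if a<b: a,b,th=b,a,th+90
        out.append((st[i,4],np.round(c[i]),round(cx,1),round(cy,1),round(a,1),round(b,1),round((th+90)%180-90,1),np.round(np.median(q[:,2])*1000,1)))
    return out
E
python3 - <<'E'
from h import *
for n in('top','side'):
    s=np.load(n+'.npy',allow_pickle=True).item()
    print(n)
    for lo,hi in((.006,.040),(.024,.042),(.044,.058)):
        print(lo,hi)
        for o in blobs(s,lo,hi,25 if lo==.024 else 60,(.2,.9,-.45,.55)): print(*o)
s=np.load('top.npy',allow_pickle=True).item()['image']
c=cv2.resize(s[160:290,110:310],None,fx=4,fy=4,interpolation=cv2.INTER_CUBIC)
cv2.imwrite('pics/crop1.png',c[:,:,::-1])
E
```

```text
top
0.006 0.04
2804 [231. 114.] 836.4 162.6 234.7 115.5 -83.0 nan
142 [312. 127.] 815.6 -99.5 172.5 44.4 1.0 nan
220 [388. 122.] 816.0 -306.9 173.1 53.3 2.7 nan
683 [119. 138.] 748.8 492.3 103.8 97.0 46.5 nan
220 [232. 138.] 764.5 159.8 238.9 5.6 -89.2 12.9
63 [419. 178.] 656.9 -410.3 44.7 28.4 42.0 nan
1098 [290. 193.] 595.4 -22.1 120.8 83.0 -82.9 nan
318 [164. 218.] 507.8 360.2 236.0 15.2 -11.8 nan
768 [226. 200.] 571.4 166.9 98.4 69.4 42.7 nan
162 [414. 203.] 582.1 -403.9 100.6 30.3 5.1 nan
1026 [282. 247.] 439.5 -2.6 119.4 77.6 70.5 nan
1085 [418. 253.] 424.5 -404.7 121.4 99.1 3.5 13.6
1406 [211. 258.] 396.1 210.1 118.0 98.2 12.1 nan
1758 [354. 266.] 389.7 -218.0 144.5 105.3 -75.5 nan
62 [139. 255.] 403.8 427.3 54.4 16.0 -88.5 8.8
0.024 0.042
221 [113. 135.] 758.2 505.3 100.0 75.5 -32.5 nan
1043 [290. 194.] 594.1 -22.3 119.4 80.9 -82.5 nan
723 [227. 201.] 562.2 164.4 82.8 81.1 -42.7 nan
70 [282. 248.] 434.7 -2.1 42.2 14.1 77.2 32.5
78 [422. 253.] 425.7 -416.4 50.8 20.0 34.2 32.4
77 [210. 259.] 397.8 209.6 45.1 12.5 1.5 nan
79 [355. 266.] 384.9 -218.2 48.4 16.8 -80.5 32.1
0.044 0.
[... 1652 characters left out ...]
.2 59.2 3.4 88.5 40.2
147 [382. 207.] 772.4 72.3 131.0 47.9 -63.1 33.8
130 [303. 193.] 580.4 129.9 98.2 38.4 10.7 26.9
46 [350. 205.] 705.8 80.6 51.3 19.2 42.0 28.8
1088 [317. 229.] 601.6 -22.9 131.5 74.4 -83.2 nan
84 [253. 228.] 443.1 0.4 55.9 10.6 77.5 29.9
116 [321. 252.] 612.5 -82.2 94.9 25.3 18.6 nan
76 [361. 274.] 702.0 -147.1 47.1 23.9 20.8 30.2
124 [226. 301.] 390.3 -218.2 49.7 12.6 -82.3 nan
201 [240. 392.] 433.8 -416.8 46.8 14.0 39.8 nan
0.044 0.058
379 [386. 154.] 830.5 279.1 266.4 39.0 53.1 nan
292 [303. 179.] 598.1 180.4 157.2 87.5 58.5 nan
86 [351. 199.] 711.4 94.7 79.7 22.9 54.1 nan
474 [410. 211.] 835.7 24.9 147.9 40.6 -6.3 nan
504 [318. 229.] 605.7 -9.6 170.6 112.2 -84.0 nan
```

View pics/crop1.png

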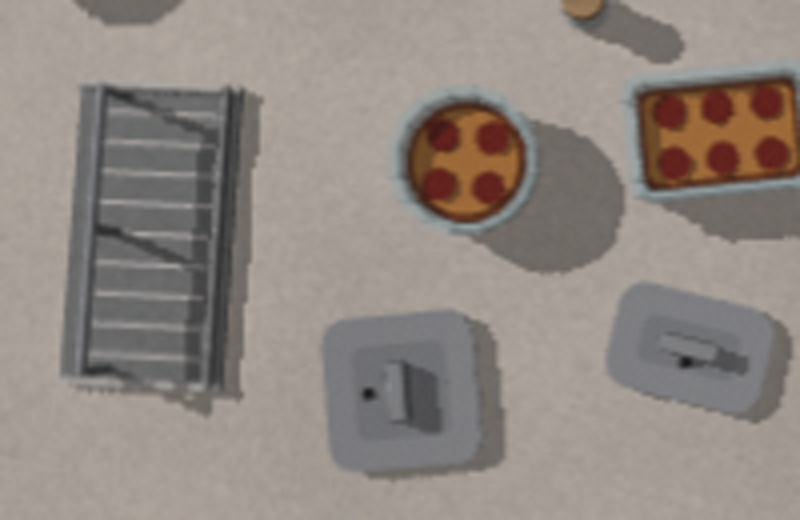

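```bash
cat >> h.py <<'E'
def st(): return telemetry.sense()
def go(p,psi=None,Rt=None):
    """print tool-frame delta from measured pose to TCP p (m); psi deg yaw (tool down) or Rt matrix. First turn, then shift (in the turned frame)."""
    s=st(); R0=R.from_quat(s['tool_rot'])
    if psi is not None:
        a=np.radians(psi/2); Rt=R.from_rotvec(np.pi*np.array([np.cos(a),np.sin(a),0]))
    elif Rt is not None: Rt=R.from_matrix(Rt)
    else: Rt=R0
    w=(R0.inv()*Rt).as_rotvec()/(np.pi/2); d=Rt.inv().apply(np.array(p)-s['tcp_pos'])/.04
    print('turn total',np.round(w,3),'rows>=',int(np.ceil(np.linalg.norm(w)/.095)),' then shift total (40mm units)',np.round(d,3))
    return Rt,d
def show():
    s=st(); Rm=R.from_quat(s['tool_rot']).as_matrix()
    print('t%.1f'%s['t'],'tcp',np.round(s['tcp_pos']*np.array(1000.),1),'psi %.1f'%np.degrees(np.arctan2(Rm[1,0],Rm[0,0])),'z',np.round(Rm[:,2],3),'F',np.round(s['force'],1),'gap %.2f gf %.1f'%(s['finger_gap'],s['gripper_force']),'q',np.round(s['q'],2))
def cmask(s,kind):
    im=s['image'].astype(int); r,g,b=im[...,0],im[...,1],im[...,2]
    if kind=='lid': m=(b-r>2)&(b>70)&(b<190)
    if kind=='rim': m=(b-r>8)&(b>120)
    if kind=='food': m=(r-b>60)
    return m.astype(np.uint8)
def cont(s,kind,z,amin=200,box=None,fill=False):
    m=cv2.morphologyEx(cmask(s,kind),cv2.MORPH_OPEN,np.ones((3,3)))
    for c in cv2.findContours(m,cv2.RETR_EXTERNAL,cv2.CHAIN_APPROX_NONE)[0]:
        if cv2.contourArea(c)<amin: continue
        p=plane(s,c[:,0],z)[:,:2]*1000; 
        if box and not(box[0]<p[:,0].mean()<box[1] and box[2]<p[:,1].mean()<box[3]): continue
        (x,y),(a,b),t=cv2.minAreaRect(p.astype(np.float32)); (ex,ey),er=cv2.minEnclosingCircle(p.astype(np.float32))
        if a<b: a,b,t=b,a,t+90
        print(kind,np.round(c[:,0].mean(0)),'rect c %.1f %.1f  %.1fx%.1f ang %.1f'%(x,y,a,b,(t+90)%180-90),'circ %.1f %.1f r%.1f'%(ex,ey,er))
E
python3 - <<'E'
from h import *
for n in('top','side'):
    s=np.load(n+'.npy',allow_pickle=True).item(); print(n)
    B=(300,700,-500,450)
    cont(s,'lid',.014,box=B); cont(s,'rim',.05,box=B,amin=60); cont(s,'food',.04,box=B)
s=np.load('top.npy',allow_pickle=True).item()
# drainer: rail & lip points picked in crop1 (x4, offset 110,160)
f=lambda L:np.array(L)/4.+[110,160]
print('rail',plane(s,f([(100,88),(83,375)]),.058)[:,:2]); print('lip',plane(s,f([(237,90),(217,388)]),.016)[:,:2])
s2=np.load('side.npy',allow_pickle=True).item()
print('rail side',plane(s2,[(249,124),(314,123)],.060)[:,:2])
im=s['image']; print(im[258,197],im[215,155],im[200,245],im[187,270])
go([.43,-.41,.3],psi=37)
E
```

```text
top
lid [352. 264.] rect c 387.5 -209.3  134.4x101.2 ang -80.4 circ 391.2 -208.3 r78.2
lid [209. 256.] rect c 401.8 213.3  109.6x104.7 ang 4.2 circ 403.2 217.5 r67.8
lid [420. 253.] rect c 430.1 -411.3  110.4x109.7 ang 0.1 circ 429.8 -410.9 r57.6
lid [284. 247.] rect c 437.5 -0.7  112.4x76.2 ang 77.2 circ 434.5 -2.0 r60.2
food [226. 200.] rect c 569.6 164.1  75.8x70.0 ang -48.0 circ 569.1 163.4 r40.6
food [290. 194.] rect c 593.7 -20.5  110.2x66.5 ang -83.6 circ 594.1 -21.4 r59.6
side
lid [356. 385.] rect c 647.7 -404.0  47.3x46.2 ang 41.9 circ 646.5 -404.2 r25.0
lid [240. 395.] rect c 431.1 -411.4  115.2x102.3 ang -0.3 circ 431.2 -418.0 r58.9
lid [226. 306.] rect c 390.0 -221.4  149.6x102.8 ang -80.3 circ 389.8 -222.2 r82.4
lid [252. 233.] rect c 439.3 -9.0  116.5x77.7 ang 77.1 circ 439.9 -9.6 r63.2
lid [314. 226.] rect c 601.8 -3.6  168.1x101.2 ang -83.6 circ 599.5 -6.5 r93.6
lid [242. 179.] rect c 402.9 202.0  113.6x109.2 ang -84.2 circ 403.0 202.6 r69.9
food [315. 231.] rect c 595.2 -29.8  97.9x65.8 ang -83.5 circ 594.6 -29.3 r54.0
food [302. 182.] rect c 571.8 155.1  74.9x55.5 ang -0.6 circ 571.3 152.6 r38.9
rail [[0.61611261 0.43179642]
 [0.4078622  0.43440053]]
lip [[0.62235896 0.34368053]
 [0.39863808 0.34958228]]
rail side [[0.41657465 0.41642875]
 [0.62443457 0.42044579]]
[123 123 126] [105 105 106] [107 103  99] [86 56 38]
turn total [-0.001 -0.    -0.203] rows>= 3  then shift total (40mm units) [ 7.308 -0.167 -1.74 ]
```

```bash
python3 -m crank '0 0 -0.4 0 0 -0.07;0 0 -0.4 0 0 -0.07;0 0 -0.4 0 0 -0.06;0 0 -0.4 0 0 0;0.5 0 -0.1 0 0 0' 1 && python3 -m crank '0.8 0 0 0 0 0;0.8 0 0 0 0 0;0.8 0 0 0 0 0;0.8 0 0 0 0 0;0.8 0 0 0 0 0' && python3 -m crank '0.8 0 0 0 0 0;0.8 0 0 0 0 0;0.8 -0.1 0 0 0 0;0.4 0 0 0 0 0;0 0 0 0 0 0'
python3 - <<'E'
from h import *
show(); s=snap('wrist','w1.png'); M,t=cam(s); print(-M.T@t,M[2])
cont(s,'lid',.014)
E
```

```text
t: 0.6
tcp_pos: [0.2157, -0.5818, 0.3008]
tool_rot: [0.95, 0.314, -0.001, 0.002]
force: [-0.3, -0.2, 0.2]
finger_gap: 0.999
gripper_force: 0.0
t: 1.1
tcp_pos: [0.3464, -0.4816, 0.2983]
tool_rot: [0.949, 0.315, 0.0, -0.001]
force: [0.4, -0.6, 0.5]
finger_gap: 1.005
gripper_force: 0.0
t: 1.6
tcp_pos: [0.4338, -0.4118, 0.2987]
tool_rot: [0.948, 0.317, -0.0, -0.001]
force: [-0.9, -0.7, -0.0]
finger_gap: 0.995
gripper_force: 0.0
t1.6 tcp [ 433.8 -411.8  298.7] psi 36.9 z [-0.001  0.001 -1.   ] F [-0.9 -0.7 -0. ] gap 0.99 gf 0.0 q [-0.95  0.42  1.42  0.    1.3  -0.02]
[ 0.50117462 -0.36081219  0.44135534] [-0.25980592 -0.19372948 -0.94602842]
```

View pics/w1.png

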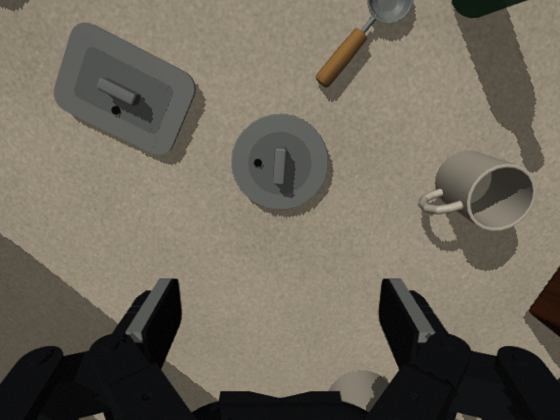

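```bash
cat >> h.py <<'E'
def wl(s,z=.014,box=None):
    im=s['image'].astype(int); d=im[...,0]-im[...,2]; v=im.sum(2)
    m=((d<0.55*np.median(d))&(v>180)&(v<520)).astype(np.uint8)
    global cmask; old=cmask; cmask=lambda s,k:m; cont(s,'grey',z,amin=800,box=box); cmask=old
E
python3 - <<'E'
from h import *
s=snap('wrist'); wl(s)
for o in blobs(s,.026,.038,60): print(*o)
for o in blobs(s,.009,.02,600): print(*o)
E
```

```text
grey [279. 160.] rect c 431.6 -412.6  119.0x118.2 ang 79.8 circ 431.3 -412.7 r60.3
grey [122.  87.] rect c 389.8 -215.1  150.5x106.4 ang -80.3 circ 390.2 -215.4 r84.0
87 [473.   6.] 690.9 -476.3 28.4 4.1 -73.2 nan
540 [118.  91.] 385.5 -215.3 49.6 12.8 -66.3 nan
431 [280. 165.] 429.1 -415.2 49.1 14.4 33.2 nan
279 [456. 173.] 550.7 -588.2 66.7 21.5 12.5 nan
340 [496. 193.] 561.2 -641.0 62.3 20.7 9.8 nan
283 [545. 297.] 505.4 -814.7 56.9 8.8 6.6 nan
262 [362. 387.] nan nan 0.0 0.0 0.0 nan
1357 [355.  44.] 604.7 -395.7 134.5 38.3 -14.8 nan
11194 [123.  88.] 388.8 -216.0 144.4 100.3 -76.4 nan
6836 [280. 160.] 429.3 -416.3 107.8 90.9 40.1 nan
```

```bash
python3 -m crank '-0.06 -0.02 0.9 0 0 0;0 0 0.9 0 0 0;0 0 0.9 0 0 0;0 0 0.9 0 0 0;0 0 0.9 0 0 0' 0 60 >/dev/null && python3 -m crank '0 0 0.9 0 0 0;0 0 0.9 0 0 0;0 0 0.5 0 0 0;0 0 0.24 0 0 0;0 0 0 0 0 0' && python3 -c "from h import *;show()" && python3 -m crank '0 0 0 0 0 0;0 0 0 0 0 0;0 0 0 0 0 0;0 0 0 0 0 0;0 0 0 0 0 0' -1 60 && python3 -m crank '0 0 -0.1 0 0 0;0 0 -0.2 0 0 0;0 0 -0.5 0 0 0;0 0 -0.5 0 0 0;0 0 -0.5 0 0 0'
python3 - <<'E'
from h import *
show(); s=snap('top','top1.png'); np.save('top1.npy',s,allow_pickle=True)
cont(s,'food',.04,box=(300,700,-300,450))
E
```

```text
t: 2.7
tcp_pos: [0.4286, -0.4153, 0.0164]
tool_rot: [0.949, 0.314, -0.0, -0.001]
force: [-0.5, -0.9, 0.4]
finger_gap: 0.501
gripper_force: 0.0
t2.7 tcp [ 428.6 -415.3   16.4] psi 36.6 z [-0.002  0.002 -1.   ] F [-0.5 -0.9  0.4] gap 0.50 gf 0.0 q [-0.96  0.8   1.64 -0.    0.71 -0.02]
t: 3.2
tcp_pos: [0.4305, -0.416, 0.0194]
tool_rot: [0.949, 0.315, 0.0, 0.002]
force: [-1.2, -1.1, 5.5]
finger_gap: 0.147
gripper_force: 61.0
t: 3.7
tcp_pos: [0.4298, -0.4143, 0.0905]
tool_rot: [0.949, 0.315, -0.0, -0.0]
force: [-0.8, -1.1, -1.0]
finger_gap: 0.145
gripper_force: 59.9
t3.7 tcp [ 429.8 -414.3   90.5] psi 36.7 z [-0.     0.001 -1.   ] F [-0.8 -1.1 -1. ] gap 0.15 gf 59.9 q [-0.95  0.68  1.62  0.    0.85 -0.02]
food [226. 200.] rect c 569.6 164.3  79.6x75.1 ang -51.6 circ 569.5 164.9 r41.4
food [289. 193.] rect c 593.6 -20.1  110.9x67.8 ang -83.4 circ 594.9 -20.7 r60.5
```

```bash
python3 -m crank '0 0 -0.9 0 0 0;0 0 -0.9 0 0 0;0.3 -0.3 -0.8 0 0 0;0.5 -0.5 -0.6 0 0 0;0.6 -0.6 -0.4 0 0 0' >/dev/null && python3 -m crank '0.66 -0.68 -0.2 0 0 0;0.66 -0.68 -0.2 0 0 0;0.66 -0.68 0 0 0 0;0.66 -0.68 0 0 0 0;0.66 -0.68 0 0 0 0' >/dev/null && python3 -m crank '0.66 -0.68 0 0 0 0;0.66 -0.68 0 0 0 0;0.66 -0.68 0 0 0 0;0.66 -0.68 0 0 0 0;0.66 -0.68 0 0 0 0' >/dev/null&& python3 -m crank '0.66 -0.68 0 0 0 0;0.5 -0.5 0 0 0 0;0.2 -0.2 0 0 0 0;0 0 0 0 0 0;0 0 0 0 0 0'
python3 - <<'E'
from h import *
show(); s=snap('wrist','w2.png'); cont(s,'food',.03)
E
```

```text
t: 5.75
tcp_pos: [0.5005, 0.1155, 0.2494]
tool_rot: [0.949, 0.315, -0.001, 0.0]
force: [0.5, -0.4, -1.0]
finger_gap: 0.147
gripper_force: 59.9
t5.8 tcp [500.5 115.5 249.4] psi 36.7 z [-0.001 -0.001 -1.   ] F [ 0.5 -0.4 -1. ] gap 0.15 gf 59.9 q [ 0.01  0.36  1.69 -0.    1.1   0.94]
food [437. 176.] rect c 597.0 -22.7  113.8x70.8 ang -83.1 circ 598.5 -22.8 r63.6
food [281.  80.] rect c 574.7 165.6  84.7x81.7 ang -37.0 circ 572.0 163.9 r43.9
food [438.  28.] rect c 701.7 79.4  32.6x32.5 ang -25.8 circ 701.4 81.0 r18.2
```

View pics/w2.png

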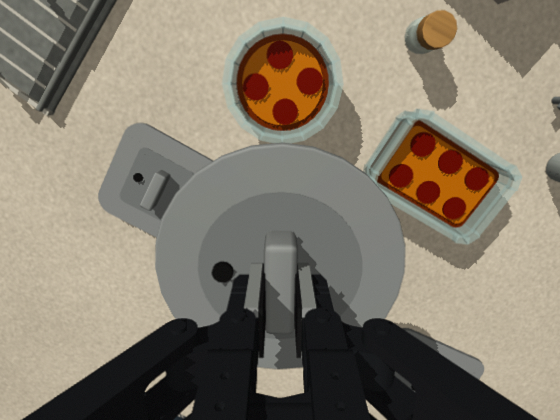

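```bash
cat >> h.py <<'E'
def rim(s,box,z=.05,draw=None):
    im=s['image'].astype(int); r,g,b=im[...,0],im[...,1],im[...,2]
    m=((g-r>3)&(g>90)).astype(np.uint8)|cmask(s,'food')
    m=cv2.morphologyEx(m,cv2.MORPH_CLOSE,np.ones((5,5))); m=cv2.morphologyEx(m,cv2.MORPH_OPEN,np.ones((7,7)))
    global _m; _m=m
    for c in cv2.findContours(m,cv2.RETR_EXTERNAL,cv2.CHAIN_APPROX_NONE)[0]:
        p=plane(s,c[:,0],z)[:,:2]*1000
        if len(c)<60 or not(box[0]<p[:,0].mean()<box[1] and box[2]<p[:,1].mean()<box[3]): continue
        (x,y),(a,bb),t=cv2.minAreaRect(p.astype(np.float32)); e=cv2.fitEllipse(p.astype(np.float32))
        print('rim rect c %.1f %.1f %.1fx%.1f ang %.1f'%(x,y,a,bb,t),'ell',np.round(e[0],1),np.round(e[1],1))
E
python3 - <<'E'
from h import *
s=snap('wrist'); rim(s,(480,680,-120,230))
# held lid: edge points of grey disc, ray-cast at z of flange top
q=st(); im=s['image'].astype(int); d=im[...,0]-im[...,2]; g=(np.abs(im[...,0]-im[...,1])<14)&(d<14)
for zt in (.242,.246):
    pts=[]
    for th in np.radians(np.r_[200:345:5]):
        rr=np.arange(60,140); u=(280+rr*np.cos(th)).astype(int); v=(255+rr*np.sin(th)*1).astype(int); ok=(v>0)&(u<560)&(u>0)
        vals=im[v[ok],u[ok]]; c=vals[:,0]-vals[:,2]
        k=np.where(np.convolve(c>16,np.ones(4),'valid')==4)[0]
        if len(k): pts.append((u[k[0]],v[k[0]]))
    P=plane(s,pts,zt)[:,:2]*1000
    A=np.c_[P,np.ones(len(P))]; x=np.linalg.lstsq(A,(P**2).sum(1),rcond=None)[0]; c=x[:2]/2; r=np.sqrt(x[2]+c@c)
    e=np.abs(np.hypot(*(P-c).T)-r); k=e<3; x=np.linalg.lstsq(A[k],(P[k]**2).sum(1),rcond=None)[0]; c=x[:2]/2
    off=c-np.array(q['tcp_pos'][:2])*1000; a=np.radians(36.7); print(zt,len(P),k.sum(),'lid c',c,'r',np.sqrt(x[2]+c@c),'tool off x,y',off@[np.cos(a),np.sin(a)],off@[np.sin(a),-np.cos(a)])
E
```

```text
rim rect c 597.7 -15.2 95.8x150.5 ang 6.8 ell [598.5 -17.4] [103.9 171.3]
rim rect c 573.7 167.4 108.2x109.3 ang 36.7 ell [573.4 167.3] [108.9 109.2]
0.242 21 12 lid c [518.41072221 121.92477914] r 48.96285948830733 tool off x,y 18.42329317389821 4.979206619788962
0.246 21 12 lid c [519.73882148 123.1007739 ] r 47.65762881645948 tool off x,y 20.190934861407314 4.830028181868568
```

Run:
```python
from h import *
s=snap('wrist'); q=st(); a=np.radians(36.7); im=s['image']
# edge refine: colour gradient along column 240..320 near row 145, and along row 255
g=cv2.GaussianBlur(im.astype(np.float32),(0,0),1)
d=g[...,0]-g[...,2]
for c in (225,240,320,335,350): print(c,np.round(d[135:175:3,c]).astype(int))
print('L',np.round(d[255,145:170:2]).astype(int),'R',np.round(d[255,395:420:2]).astype(int))
for zt in (.238,.242,.246):
    P=plane(s,[(280,144.5),(155,255),(405,255),(280,232),(266,240),(294,240)],zt)[:,:2]*1000-np.array(q['tcp_pos'][:2])*1000
    print(zt,np.round(np.c_[P@[np.cos(a),np.sin(a)],P@[np.sin(a),-np.cos(a)]],1).tolist())
```

```text
225 [34 34 34 34 33 34 26  4  3  2  2  1  2  3]
240 [34 34 34 35 32  7  3  3  3  3  3  4  4  2]
320 [23 24 24 24 22  6  3  4  4  4  4  4  3  3]
335 [24 25 24 23 24 23 20  4  3  3  3  3  3  3]
350 [24 24 24 24 24 24 24 24 24 16  3  3  3  3]
L [34 34 34 33 32 17  4  3  3  3  3  3  3] R [ 2  1  1  2  4 22 34 34 34 34 33 33 34]
0.238 [[61.5, -0.3], [8.0, -61.4], [7.9, 60.7], [20.2, -0.3], [16.0, -7.0], [16.0, 6.4]]
0.242 [[62.1, -0.3], [10.0, -59.8], [9.9, 59.1], [21.8, -0.3], [17.8, -6.9], [17.8, 6.2]]
0.246 [[62.7, -0.3], [12.0, -58.2], [11.9, 57.5], [23.5, -0.3], [19.6, -6.7], [19.6, 6.0]]
```

```bash
python3 -m crank '0.6 0.02 0 0 0 0;0.6 0.02 0 0 0 0;0.6 0.02 0.4 0 0 0;0.38 0 0.8 0 0 0;0 0 0.8 0 0 0' >/dev/null && python3 -m crank '0 0 0.8 0 0 0;0 0 0.8 0 0 0;0 0 0.3 0 0 0;0 0 0 0 0 0;0 0 0 0 0 0' && python3 -c "from h import *;show();go([.5717,.1658,.066])"
```

```text
t: 6.9
tcp_pos: [0.5733, 0.1659, 0.0947]
tool_rot: [0.949, 0.315, 0.001, 0.0]
force: [-0.6, 0.9, -1.0]
finger_gap: 0.143
gripper_force: 59.9
t6.9 tcp [573.3 165.9  94.7] psi 36.7 z [ 0.002  0.    -1.   ] F [-0.6  0.9 -1. ] gap 0.14 gf 59.9 q [ 0.09  0.67  1.62 -0.    0.85  1.03]
turn total [0. 0. 0.] rows>= 0  then shift total (40mm units) [-0.035 -0.022  0.718]
```

```bash
python3 -m crank '-0.02 -0.01 0.2 0 0 0;0 0 0.2 0 0 0;0 0 0.15 0 0 0;0 0 0.1 0 0 0;0 0 0 0 0 0' && python3 -m crank '0 0 0.1 0 0 0;0 0 0 0 0 0;0 0 0 0 0 0;0 0 0 0 0 0;0 0 0 0 0 0' && python3 -c "from h import *;show()"
```

```text
t: 7.4
tcp_pos: [0.5708, 0.1662, 0.067]
tool_rot: [0.949, 0.315, -0.001, -0.0]
force: [0.5, -0.7, -1.3]
finger_gap: 0.146
gripper_force: 59.9
t: 7.9
tcp_pos: [0.5714, 0.1663, 0.0663]
tool_rot: [0.949, 0.315, 0.0, 0.0]
force: [-4.2, -0.0, 12.5]
finger_gap: 0.145
gripper_force: 61.9
t7.9 tcp [571.4 166.3  66.3] psi 36.7 z [ 0.001 -0.    -1.   ] F [-4.2 -0.  12.5] gap 0.14 gf 61.9 q [ 0.1   0.71  1.63 -0.    0.79  1.03]
```

```bash
python3 -m crank '0 0 -0.1 0 0 0;0 0 0 0 0 0;0 0 0 0 0 0;0 0 0 0 0 0;0 0 0 0 0 0' -0.3 && python3 -m crank '0 0 -0.4 0 0 0;0 0 -0.6 0 0 0;0 0 0 0 0 0;0.7 0 0 0 0 0;0.675 0 0 0 0 0' >/dev/null && python3 -m crank '0 0 0 0 0 0;0 0 0 0 0 0;0 0 0 0 0 0;0 0 0.4 0 0 0;0 0 0.35 0 0 0' -1
python3 - <<'E'
from h import *
show(); C=np.array([571.4,166.3])+2*np.array([.802,.598])
a=np.radians(36.7); go(np.r_[(C+53*np.array([np.cos(a),np.sin(a)]))/1000,.05]); s=snap('wrist','w3.png'); rim(s,(480,680,90,230),.05)
E
```

```text
t: 8.4
tcp_pos: [0.5712, 0.1662, 0.0673]
tool_rot: [0.949, 0.315, -0.0, -0.0]
force: [0.1, 0.0, 0.1]
finger_gap: 0.351
gripper_force: 0.0
t: 9.4
tcp_pos: [0.6145, 0.1985, 0.0772]
tool_rot: [0.949, 0.315, -0.0, -0.0]
force: [-0.9, 0.9, 0.7]
finger_gap: -0.0
gripper_force: 0.0
t9.4 tcp [614.5 198.5  77.2] psi 36.7 z [-0.001 -0.    -1.   ] F [-0.9  0.9  0.7] gap -0.00 gf 0.0 q [ 0.14  0.75  1.49 -0.    0.9   1.07]
turn total [0. 0. 0.] rows>= 0  then shift total (40mm units) [0.029 0.002 0.68 ]
rim rect c 620.3 207.8 13.6x52.2 ang 42.9 ell [615.5 203.1] [24.1 47.7]
```

View pics/w3.png

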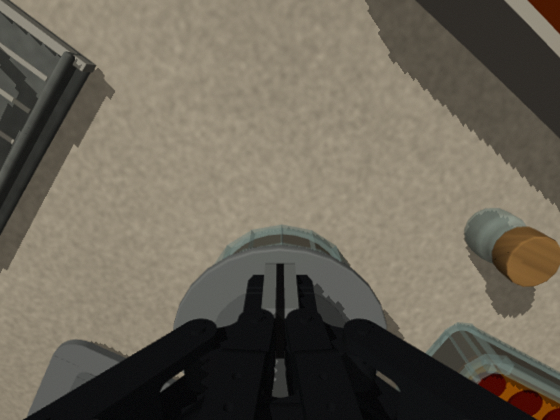

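```bash
python3 -m crank '0.03 0 0.3 0 0 0;0 0 0.2 0 0 0;0 0 0.18 0 0 0;0 0 0 0 0 0;0 0 0 0 0 0' && python3 -c "from h import *;show()" && python3 -m crank '0 0 -0.68 0 0 0;-0.33 0.575 0 0 0 0;-0.33 0.575 0 0 0 0;0 0 0.3 0 0 0;0 0 0.2 0 0 0' > /dev/null && python3 -m crank '0 0 0.18 0 0 0;0 0 0 0 0 0;0 0 0 0 0 0;0 0 0 0 0 0;0 0 0 0 0 0' && python3 -c "from h import *;show()"
```

```text
t: 9.95
tcp_pos: [0.6189, 0.2011, 0.0566]
tool_rot: [0.949, 0.315, 0.003, 0.0]
force: [-5.6, 0.4, 28.1]
finger_gap: -0.005
gripper_force: 13.4
t9.9 tcp [618.9 201.1  56.6] psi 36.7 z [ 0.007  0.002 -1.   ] F [-5.6  0.4 28.1] gap -0.00 gf 13.4 q [0.14 0.78 1.49 0.   0.86 1.07]
t: 10.95
tcp_pos: [0.6246, 0.1462, 0.0559]
tool_rot: [0.949, 0.316, 0.002, 0.002]
force: [-5.5, -6.8, 31.2]
finger_gap: 0.0
gripper_force: 15.3
t10.9 tcp [624.6 146.2  55.9] psi 36.9 z [ 0.005 -0.003 -1.   ] F [-5.5 -6.8 31.2] gap 0.00 gf 15.3 q [ 0.06  0.77  1.52 -0.    0.85  0.99]
```

```bash
S="python3 -c 'from h import *;show()'"
python3 -m crank '0 0 -0.68 0 0 0;-0.68 0 0 0 0 0;-0.68 0 0 0 0 0;0 0 0.3 0 0 0;0 0 0.2 0 0 0' >/dev/null && python3 -m crank '0 0 0.16 0 0 0;0 0 0 0 0 0;0 0 0 0 0 0;0 0 0 0 0 0;0 0 0 0 0 0' >/dev/null && eval $S
python3 -m crank '0 0 -0.66 0 0 0;-0.33 -0.575 0 0 0 0;-0.33 -0.575 0 0 0 0;0 0 0.3 0 0 0;0 0 0.2 0 0 0' >/dev/null && python3 -m crank '0 0 0.16 0 0 0;0 0 0 0 0 0;0 0 0 0 0 0;0 0 0 0 0 0;0 0 0 0 0 0' >/dev/null && eval $S
python3 -m crank '0 0 -0.66 0 0 0;0.33 -0.575 0 0 0 0;0.33 -0.575 0 0 0 0;0 0 0.3 0 0 0;0 0 0.2 0 0 0' >/dev/null && python3 -m crank '0 0 0.16 0 0 0;0 0 0 0 0 0;0 0 0 0 0 0;0 0 0 0 0 0;0 0 0 0 0 0' >/dev/null && eval $S
python3 -m crank '0 0 -0.66 0 0 0;0.66 0 0 0 0 0;0.66 0 0 0 0 0;0 0 0.3 0 0 0;0 0 0.2 0 0 0' >/dev/null && python3 -m crank '0 0 0.16 0 0 0;0 0 0 0 0 0;0 0 0 0 0 0;0 0 0 0 0 0;0 0 0 0 0 0' >/dev/null && eval $S
```

```text
t11.9 tcp [577.6 115.1  55.9] psi 36.9 z [-0.003 -0.001 -1.   ] F [-12.9  -4.4  41.6] gap -0.00 gf 20.3 q [ 0.01  0.73  1.65 -0.    0.77  0.94]
t12.9 tcp [529.9 137.   55.9] psi 36.7 z [-0.001  0.001 -1.   ] F [-12.8   3.2  47.6] gap -0.00 gf 23.5 q [0.05 0.69 1.76 0.   0.69 0.98]
t13.9 tcp [525.6 189.4  55.8] psi 36.6 z [ 0.003  0.003 -1.   ] F [-9.2  5.4 41.7] gap 0.01 gf 20.5 q [0.14 0.7  1.74 0.   0.7  1.07]
t14.9 tcp [566.7 219.4  55.8] psi 36.7 z [ 0.002  0.    -1.   ] F [-6.9 -1.  33.6] gap -0.00 gf 17.1 q [0.19 0.74 1.6  0.   0.79 1.12]
```

```bash
python3 -m crank '0 0 -0.5 0 0 0;0 0 -0.5 0 0 -0.0875;0 0 -0.5 0 0 -0.0875;0 0 -0.5 0 0 -0.0875;0 0 -0.5 0 0 -0.0875' 0 >/dev/null && python3 -m crank '0 0 -0.5 0 0 -0.0875;0 0 -0.5 0 0 -0.0875;0 0 -0.5 0 0 -0.0875;0 0 0 0 0 -0.0875;0 0 0 0 0 0' && python3 -c "from h import *;show();go([.3899,-.2152,.08],psi=99.7)"
```

```text
t: 15.95
tcp_pos: [0.5653, 0.2188, 0.2099]
tool_rot: [0.645, 0.764, -0.001, -0.001]
force: [0.4, 0.2, 0.4]
finger_gap: 0.502
gripper_force: 0.0
t15.9 tcp [565.3 218.8 209.9] psi 99.7 z [-0.003 -0.001 -1.   ] F [0.4 0.2 0.4] gap 0.50 gf 0.0 q [ 0.19  0.53  1.5  -0.    1.12  0.02]
turn total [-0.002  0.    -0.001] rows>= 1  then shift total (40mm units) [-9.955 -6.151  3.248]
```

```bash
python3 -m crank '-0.766 -0.473 0 0 0 0;-0.766 -0.473 0 0 0 0;-0.766 -0.473 0 0 0 0;-0.766 -0.473 0 0 0 0;-0.766 -0.473 0 0 0 0' >/dev/null && python3 -m crank '-0.766 -0.473 0 0 0 0;-0.766 -0.473 0 0 0 0;-0.766 -0.473 0 0 0 0;-0.766 -0.473 0 0 0 0;-0.766 -0.473 0 0 0 0' >/dev/null && python3 -m crank '-0.766 -0.473 0 0 0 0;-0.766 -0.473 0 0 0 0;-0.766 -0.473 0 0 0 0;0 0 0 0 0 0;0 0 0 0 0 0' >/dev/null
python3 - <<'E'
from h import *
show(); s=snap('wrist'); wl(s,box=(200,600,-400,100)); go([.3899,-.2152,.017],psi=99.7)
E
```

```text
t17.4 tcp [ 389.8 -214.1  210. ] psi 99.4 z [-0.003  0.003 -1.   ] F [-0.2  0.6  0.3] gap 0.50 gf 0.0 q [-0.75  0.32  1.89  0.    0.93 -0.92]
grey [279. 174.] rect c 389.7 -215.0  149.6x105.4 ang -80.4 circ 389.9 -214.9 r83.8
grey [526.  55.] rect c 590.7 -63.5  87.7x38.4 ang -46.3 circ 602.4 -52.3 r43.8
grey [368.   7.] rect c 438.9 -55.2  68.9x19.7 ang 10.0 circ 437.2 -45.9 r34.5
turn total [-0.001 -0.002 -0.002] rows>= 1  then shift total (40mm units) [-0.045 -0.012  4.829]
```

```bash
python3 -m crank '-0.04 -0.01 0.9 0 0 0;0 0 0.9 0 0 0;0 0 0.9 0 0 0;0 0 0.9 0 0 0;0 0 0.7 0 0 0' >/dev/null && python3 -m crank '0 0 0.3 0 0 0;0 0 0.18 0 0 0;0 0 0 0 0 0;0 0 0 0 0 0;0 0 0 0 0 0' && python3 -m crank '0 0 0 0 0 0;0 0 0 0 0 0;0 0 0 0 0 0;0 0 0 0 0 0;0 0 0 0 0 0' -1 60 && python3 -c "from h import *;show()" && python3 -m crank '0 0 -0.1 0 0 0;0 0 -0.2 0 0 0;0 0 -0.7 0 0 0;0 0 -0.9 0 0 0;0 0 -0.9 0 0 0' && python3 -c "from h import *;show();go([.5950,-.12,.24],psi=97)"
```

```text
t: 18.5
tcp_pos: [0.3916, -0.2159, 0.0209]
tool_rot: [0.645, 0.765, -0.0, 0.001]
force: [0.0, -0.1, -0.9]
finger_gap: 0.499
gripper_force: 0.0
t: 19.0
tcp_pos: [0.3912, -0.216, 0.021]
tool_rot: [0.645, 0.764, -0.0, 0.001]
force: [0.2, -0.1, 6.5]
finger_gap: 0.142
gripper_force: 59.8
t19.0 tcp [ 391.2 -216.    21. ] psi 99.7 z [ 0.001 -0.001 -1.   ] F [ 0.2 -0.1  6.5] gap 0.14 gf 59.8 q [-0.76  0.7   2.03  0.    0.41 -0.93]
t: 19.5
tcp_pos: [0.3906, -0.2154, 0.1334]
tool_rot: [0.645, 0.764, 0.0, -0.001]
force: [0.3, -0.7, -1.6]
finger_gap: 0.147
gripper_force: 58.8
t19.5 tcp [ 390.6 -215.4  133.4] psi 99.7 z [-0.001  0.001 -1.   ] F [ 0.3 -0.7 -1.6] gap 0.15 gf 58.8 q [-0.76  0.46  1.97  0.    0.72 -0.93]
turn total [-0.001 -0.001  0.03 ] rows>= 1  then shift total (40mm units) [ 1.744  5.364 -2.666]
```

```bash
python3 -m crank '0.25 0.6 -0.7 0 0 0;0.25 0.7 -0.7 0 0 0;0.25 0.85 -0.5 0 0 0;0.25 0.9 -0.5 0 0 0;0.25 0.9 -0.5 0 0 0' >/dev/null && python3 -m crank '0.23 0.9 0 0 0 0;0 0.58 0 0 0 0;0 0 0 0 0 0;0 0 0 0 0 0;0 0 0 0 0 0' >/dev/null
python3 - <<'E'
from h import *
show(); s=snap('wrist','w4.png'); rim(s,(480,720,-120,230)); cont(s,'food',.03,box=(480,720,-150,100))
E
```

```text
t20.5 tcp [ 593.5 -120.7  247.7] psi 99.7 z [-0.002  0.001 -1.   ] F [ 0.1 -0.2 -1.2] gap 0.15 gf 59.0 q [-0.38  0.48  1.46 -0.    1.2  -0.55]
rim rect c 638.3 1.2 13.6x91.2 ang 10.4 ell [636.9   8.6] [ 11.  125.7]
rim rect c 588.5 -9.1 78.2x91.6 ang 7.0 ell [587.7 -10.6] [ 90.1 100.6]
food [302.  60.] rect c 595.3 -8.9  89.4x70.6 ang -83.0 circ 593.6 -9.8 r55.0
```

View pics/w4.png

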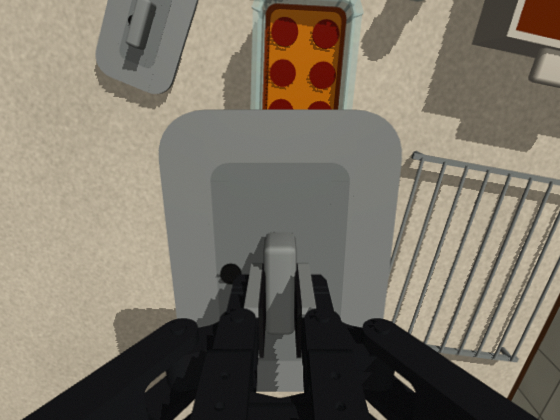

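```bash
python3 -m crank '-0.3 0 -0.6 0 0 0;-0.3 0 -0.7 0 0 0;-0.3 0 -0.7 0 0 0;0 0 -0.5 0 0 0;0 0 0 0 0 0' >/dev/null && python3 -m crank '0 0 0 0 0 0;0 0 0 0 0 0;0 0 0 0 0 0;0 0 0 0 0 0;0 0 0 0 0 0' >/dev/null
python3 - <<'E'
from h import *
show(); s=snap('wrist','w5.png'); rim(s,(480,720,-120,230)); cont(s,'food',.03,box=(480,720,-150,100))
q=st(); Rm=R.from_quat(q['tool_rot']); im=cv2.GaussianBlur(s['image'].astype(np.float32),(0,0),1); d=im[...,0]-im[...,2]
rows=[ (c,80+np.where(d[80:140,c]<12)[0][0]) for c in (220,250,350)] 
L=100+np.where(d[190,100:240]<10)[0][0]; Rr=330+np.where(d[190,330:450]<10)[0][-1]
print(rows,L,Rr)
for h in (.004,.006,.008):
    P=plane(s,rows+[(L,190),(Rr,190)],q['tcp_pos'][2]-h); print(h,np.round(Rm.inv().apply(P-np.array(q['tcp_pos']))[:,:2]*1000,1).tolist())
E
```

```text
t21.6 tcp [ 601.1 -156.   347.4] psi 99.7 z [-0.001  0.001 -1.   ] F [ 0.1 -0.3 -1.2] gap 0.14 gf 59.1 q [-0.43  0.42  1.29  0.    1.43 -0.6 ]
rim rect c 599.6 -31.3 94.9x116.9 ang 7.4 ell [597.2 -30.6] [ 98.9 139.3]
food [295.  46.] rect c 597.1 -24.4  110.8x70.3 ang -83.3 circ 597.8 -22.6 r63.2
[(220, np.int64(110)), (250, np.int64(110)), (350, np.int64(110))] 163 448
0.004 [[76.6, -23.6], [76.6, -11.5], [76.6, 28.8], [43.1, -50.2], [43.2, 73.9]]
0.006 [[76.5, -23.9], [76.5, -11.7], [76.5, 29.2], [42.6, -50.9], [42.6, 74.9]]
0.008 [[76.4, -24.3], [76.4, -11.8], [76.4, 29.6], [42.0, -51.6], [42.1, 75.9]]
```

View pics/w5.png

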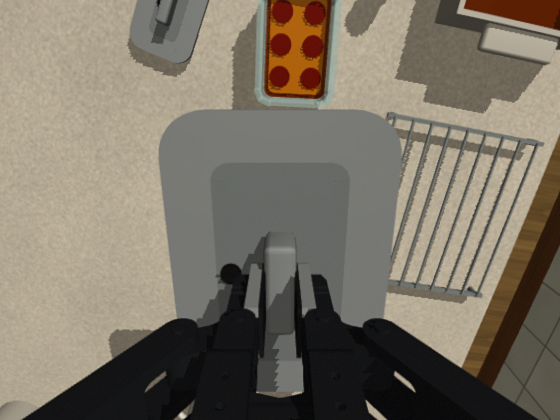

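```bash
python3 -m crank '0 0 0.3 0 0 0.03;0 0 0.4 0 0 0;0 0 0.4 0 0 0;0 0 0 0 0 0;0 0 0 0 0 0' >/dev/null && python3 -c "from h import *;show();go([.5964,-.022,.105],psi=97)"
```

```text
t22.1 tcp [ 601.4 -156.3  304.1] psi 97.0 z [-0.  0. -1.] F [-0.4  0.2 -1. ] gap 0.15 gf 59.0 q [-0.43  0.45  1.35 -0.    1.34 -0.56]
turn total [-0. -0.  0.] rows>= 1  then shift total (40mm units) [3.347 0.285 4.978]
```

```bash
python3 -m crank '0.6 0.05 0 0 0 0;0.8 0.06 0.2 0 0 0;0.8 0.06 0.4 0 0 0;0.7 0.06 0.6 0 0 0;0.44 0.05 0.8 0 0 0' >/dev/null && python3 -m crank '0 0 0.8 0 0 0;0 0 0.8 0 0 0;0 0 0.8 0 0 0;0 0 0.5 0 0 0;0 0 0 0 0 0' >/dev/null && python3 -c "from h import *;show();s=snap('side','sd2.png');go([.5964,-.022,.070],psi=97)"
```

```text
t23.1 tcp [595.1 -22.1 106.2] psi 97.0 z [-0.004  0.001 -1.   ] F [-0.1 -0.3 -1.1] gap 0.15 gf 59.0 q [-0.22  0.65  1.61 -0.    0.88 -0.35]
turn total [-0. -0.  0.] rows>= 1  then shift total (40mm units) [0.009 0.002 0.949]
```

View pics/sd2.png

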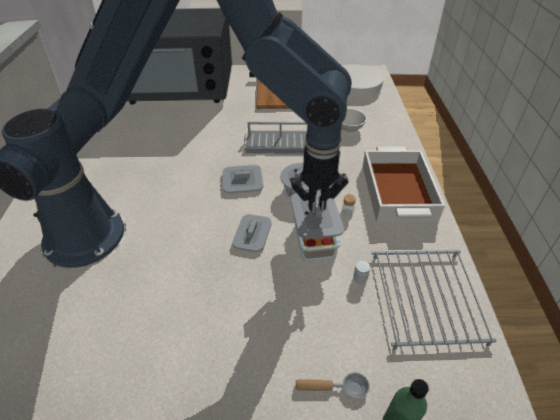

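```bash
python3 -m crank '0 0 0.3 0 0 0;0 0 0.3 0 0 0;0 0 0.2 0 0 0;0 0 0.1 0 0 0;0 0 0 0 0 0' && python3 -m crank '0 0 0.1 0 0 0;0 0 0 0 0 0;0 0 0 0 0 0;0 0 0 0 0 0;0 0 0 0 0 0' && python3 -c "from h import *;show()"
```

```text
t: 23.65
tcp_pos: [0.5956, -0.0223, 0.0714]
tool_rot: [0.662, 0.749, -0.0, -0.001]
force: [-0.1, 0.2, -2.0]
finger_gap: 0.145
gripper_force: 59.1
t: 24.15
tcp_pos: [0.5961, -0.0223, 0.0682]
tool_rot: [0.662, 0.749, 0.0, 0.0]
force: [-0.5, 0.1, -1.9]
finger_gap: 0.142
gripper_force: 59.0
t24.1 tcp [596.1 -22.3  68.2] psi 97.0 z [ 0.  0. -1.] F [-0.5  0.1 -1.9] gap 0.14 gf 59.0 q [-0.22  0.71  1.63  0.    0.8  -0.35]
```

```bash
python3 -m crank '0 0 0.06 0 0 0;0 0 0.04 0 0 0;0 0 0 0 0 0;0 0 0 0 0 0;0 0 0 0 0 0' && python3 -m crank '0 0 0 0 0 0;0 0 0 0 0 0;0 0 0 0 0 0;0 0 0 0 0 0;0 0 0 0 0 0' -0.3 && python3 -c "from h import *;show()"
```

```text
t: 24.65
tcp_pos: [0.5963, -0.0223, 0.0679]
tool_rot: [0.662, 0.749, 0.0, 0.001]
force: [-5.1, 1.0, 20.5]
finger_gap: 0.146
gripper_force: 61.9
t: 25.15
tcp_pos: [0.5959, -0.0223, 0.0637]
tool_rot: [0.662, 0.749, -0.0, -0.0]
force: [-0.1, -1.1, -0.1]
finger_gap: 0.351
gripper_force: 0.0
t25.1 tcp [595.9 -22.3  63.7] psi 97.0 z [-0.001  0.    -1.   ] F [-0.1 -1.1 -0.1] gap 0.35 gf 0.0 q [-0.22  0.72  1.63 -0.    0.79 -0.35]
```

```bash
S="python3 -c 'from h import *;show()'"
python3 -m crank '0 0 -0.4 0 0 0;0 0 -0.6 0 0 0;0 0 0 0 0 0;0.8 0.5 0 0 0 0;0.79 0.5 0 0 0 0' >/dev/null && python3 -m crank '0 0 0 0 0 0;0 0 0.4 0 0 0;0 0 0.25 0 0 0;0 0 0 0 0 0;0 0 0 0 0 0' -1 >/dev/null && eval $S
python3 -m crank '0 0 0.3 0 0 0;0 0 0.2 0 0 0;0 0 0.16 0 0 0;0 0 0 0 0 0;0 0 0 0 0 0' >/dev/null && eval $S
python3 -m crank '0 0 -0.66 0 0 0;0 -1 0 0 0 0;0 -1 0 0 0 0;0 0 0.3 0 0 0;0 0 0.2 0 0 0' >/dev/null && python3 -m crank '0 0 0.16 0 0 0;0 0 0 0 0 0;0 0 0 0 0 0;0 0 0 0 0 0;0 0 0 0 0 0' >/dev/null && eval $S
```

```text
t26.1 tcp [627.5  45.1  77.4] psi 97.0 z [-0.002  0.    -1.   ] F [-0.   0.1 -0.2] gap -0.00 gf 0.0 q [-0.11  0.73  1.54 -0.    0.88 -0.23]
t26.6 tcp [629.1  45.8  56.2] psi 97.0 z [ 0.003 -0.    -1.   ] F [-7.   2.7 24.8] gap -0.00 gf 12.2 q [-0.1   0.76  1.54  0.    0.83 -0.23]
t27.6 tcp [546.8  36.   55.4] psi 97.1 z [-0.005 -0.    -1.   ] F [-12.2  -0.   37. ] gap -0.00 gf 19.2 q [-0.14  0.69  1.76 -0.    0.7  -0.26]
```

```bash
S="python3 -c 'from h import *;show()'"
python3 -m crank '0 0 -0.66 0 0 0;-0.775 0 0 0 0 0;-0.775 0 0 0 0 0;-0.775 0 0 0 0 0;-0.775 0 0 0 0 0' >/dev/null && python3 -m crank '0 0 0.3 0 0 0;0 0 0.2 0 0 0;0 0 0.16 0 0 0;0 0 0 0 0 0;0 0 0 0 0 0' >/dev/null && eval $S
python3 -m crank '0 0 -0.66 0 0 0;0 1 0 0 0 0;0 1 0 0 0 0;0 0 0.3 0 0 0;0 0 0.2 0 0 0' >/dev/null && python3 -m crank '0 0 0.16 0 0 0;0 0 0 0 0 0;0 0 0 0 0 0;0 0 0 0 0 0;0 0 0 0 0 0' >/dev/null && eval $S
python3 -m crank '0 0 -0.66 0 0 0;0.775 0.05 0 0 0 0;0.775 0.05 0 0 0 0;0 0 0.3 0 0 0;0 0 0.2 0 0 0' >/dev/null && python3 -m crank '0 0 0.16 0 0 0;0 0 0 0 0 0;0 0 0 0 0 0;0 0 0 0 0 0;0 0 0 0 0 0' >/dev/null && eval $S
python3 -m crank '0 0 -0.7 0 0 0;0 0 -0.6 0 0 0;0 -0.75 0 0 0 0;0 -0.75 0 0 0 0;0 -0.7 0 0 0 0' >/dev/null && python3 -m crank '0 0 0.6 0 0 0;0 0 0.3 0 0 0;0 0 0.2 0 0 0;0 0 0.2 0 0 0;0 0 0 0 0 0' >/dev/null && python3 -m crank '0 0 0 0 0 0;0 0 0 0 0 0;0 0 0 0 0 0;0 0 0 0 0 0;0 0 0 0 0 0' >/dev/null && eval $S
```

```text
t28.6 tcp [566.2 -89.6  55.9] psi 97.2 z [ 0.005 -0.006 -1.   ] F [-6.2 -8.9 29.6] gap -0.00 gf 15.5 q [-0.35  0.71  1.7  -0.01  0.73 -0.47]
t29.6 tcp [645.6 -76.1  56. ] psi 97.0 z [ 0.007  0.    -1.   ] F [-0.1  3.4 22.9] gap 0.00 gf 11.6 q [-0.29  0.78  1.49  0.    0.86 -0.41]
t30.6 tcp [637.7 -13.5  56.1] psi 96.9 z [-0.003  0.004 -1.   ] F [-9.   8.6 32.9] gap -0.00 gf 16.4 q [-0.2   0.77  1.52  0.    0.86 -0.32]
t32.1 tcp [551.1 -26.6  55.9] psi 97.1 z [-0.002 -0.001 -1.   ] F [-10.8  -1.1  36.5] gap 0.00 gf 18.1 q [-0.25  0.69  1.75 -0.    0.7  -0.37]
```

```bash
python3 -m crank '0 0 -0.6 0 0 0;0 0 -0.8 0 0 0;0 0 -0.8 0 0 0.074;0 0 -0.8 0 0 0.074;0 0 -0.8 0 0 0.074' 0 >/dev/null && python3 -c "from h import *;show();go([.437,-.003,.21],psi=77)"
```

```text
t32.6 tcp [552.7 -26.3 204.7] psi 76.8 z [ 0. -0. -1.] F [0.1 0.  0.4] gap 0.50 gf 0.0 q [-0.25  0.47  1.64 -0.    1.03 -0.02]
turn total [ 0.     0.    -0.002] rows>= 1  then shift total (40mm units) [-0.084 -2.95  -0.133]
```

```bash
python3 -m crank '0 -0.74 0 0 0 0;0 -0.74 0 0 0 0;0 -0.74 0 0 0 0;-0.08 -0.74 -0.1 0 0 0;0 0 0 0 0 0' >/dev/null && python3 -m crank '0 0 0 0 0 0;0 0 0 0 0 0;0 0 0 0 0 0;0 0 0 0 0 0;0 0 0 0 0 0' >/dev/null
python3 - <<'E'
from h import *
show(); s=snap('wrist','w6.png'); np.save('w6.npy',s,allow_pickle=True); wl(s)
t=snap('top','top2.png'); np.save('top2.npy',t,allow_pickle=True)
E
```

```text
t33.6 tcp [436.6  -2.8 207.5] psi 77.0 z [-0.  0. -1.] F [ 0.1 -0.2  0.5] gap 0.50 gf 0.0 q [-0.26  0.31  1.91  0.    0.92 -0.04]
grey [282. 173.] rect c 439.3 -0.3  117.5x80.4 ang 77.0 circ 439.3 -0.5 r64.1
grey [463. 162.] rect c 616.2 -34.8  173.0x120.9 ang -84.0 circ 613.5 -35.0 r97.0
grey [536.  25.] rect c 686.3 83.2  33.3x30.7 ang -87.1 circ 690.6 83.0 r19.6
grey [406.   5.] rect c 576.6 121.0  74.9x11.7 ang -12.1 circ 577.7 126.4 r37.5
grey [179.   8.] rect c 387.6 158.9  82.3x21.9 ang -13.6 circ 390.0 168.9 r41.2
```

View pics/w6.png

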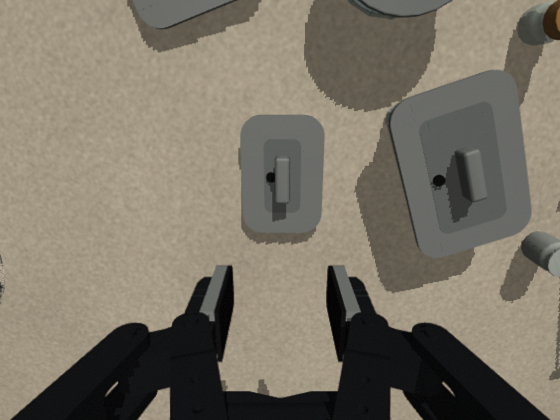

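View pics/top2.png

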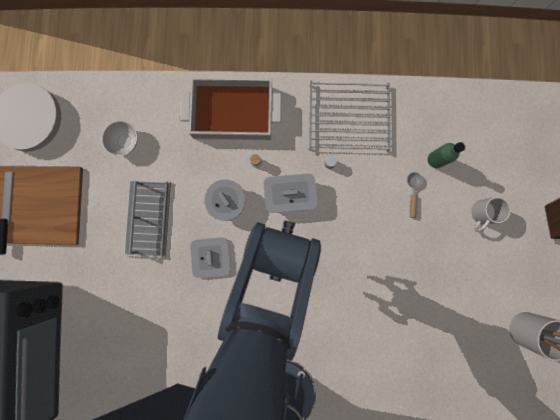

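```bash
python3 -m crank '0.076 0.05 0.9 0 0 0;0 0 0.9 0 0 0;0 0 0.9 0 0 0;0 0 0.9 0 0 0;0 0 0.7 0 0 0' >/dev/null && python3 -m crank '0 0 0.25 0 0 0;0 0 0.12 0 0 0;0 0 0 0 0 0;0 0 0 0 0 0;0 0 0 0 0 0' >/dev/null && python3 -c "from h import *;show()" && python3 -m crank '0 0 0 0 0 0;0 0 0 0 0 0;0 0 0 0 0 0;0 0 0 0 0 0;0 0 0 0 0 0' -1 60 >/dev/null && python3 -c "from h import *;show()" && python3 -m crank '0 0 -0.1 0 0 0;0 0 -0.2 0 0 0;0 0 -0.7 0 0 -0.045;0 0 -0.9 0 0 -0.05;0 0 -0.9 0 0 -0.05' >/dev/null && python3 -m crank '0 0 -0.9 0 0 0;0 0 -0.9 0 0 0;0 0 -0.9 0 0 0;0 0 -0.9 0 0 0;0 0 0 0 0 0' >/dev/null && python3 -c "from h import *;show();go([.510,.27,.28],psi=90)"
```

```text
t34.8 tcp [ 4.395e+02 -3.000e-01  2.200e+01] psi 77.1 z [ 0.003 -0.001 -1.   ] F [ 0.9 -0.3  0.3] gap 0.50 gf 0.0 q [-0.26  0.7   2.05  0.    0.39 -0.03]
t35.2 tcp [ 4.392e+02 -3.000e-01  2.170e+01] psi 77.0 z [ 0.002 -0.    -1.   ] F [-0.1 -0.2  5.1] gap 0.14 gf 59.2 q [-0.26  0.7   2.05  0.    0.39 -0.03]
t36.2 tcp [441.3  -0.7 281.8] psi 90.1 z [ 0.011 -0.003 -1.   ] F [ 0.5  0.1 -0. ] gap 0.15 gf 58.8 q [-0.26  0.2   1.81  0.    1.11 -0.26]
turn total [0.007 0.002 0.001] rows>= 1  then shift total (40mm units) [6.767 1.717 0.045]
```

```bash
python3 -m crank '0.85 0.215 0 0 0 0;0.85 0.215 0 0 0 0;0.85 0.215 0 0 0 0;0.85 0.215 0 0 0 0;0.85 0.215 0 0 0 0' >/dev/null && python3 -m crank '0.85 0.215 0 0 0 0;0.85 0.215 0 0 0 0;0.85 0.215 0 0 0 0;0 0 0 0 0 0;0 0 0 0 0 0' >/dev/null
python3 - <<'E'
from h import *
show(); s=snap('wrist'); np.save('w7.npy',s,allow_pickle=True)
cv2.imwrite('pics/w7.png',cv2.resize(s['image'][:240],None,fx=1.42,fy=1.42)[:,:,::-1])
E
```

```text
t37.2 tcp [505.8 272.1 275.5] psi 90.2 z [-0.003 -0.001 -1.   ] F [-0.3 -1.  -0.5] gap 0.14 gf 58.8 q [ 0.3   0.41  1.51 -0.    1.23  0.3 ]
```

View pics/w7.png

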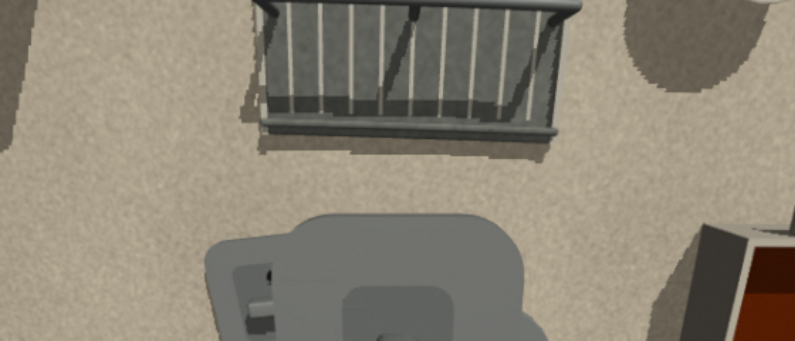

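Run:
```python
from h import *
s=np.load('w7.npy',allow_pickle=True).item(); k=1.42
r=plane(s,np.array([(253,1.5),(580,6)])/k,.060)[:,:2]*1000; l=plane(s,np.array([(265,119),(555,128)])/k,.016)[:,:2]*1000
lo=plane(s,np.array([(263,140-8),(550,142)])/k,.0)[:,:2]*1000
print('rail',r,np.hypot(*(r[0]-r[1])),'lip',l,np.hypot(*(l[0]-l[1])),'lo',lo)
P=cloud(s)
for y0,x0 in ((3,255),(3,400)): print(P[y0,x0-1:x0+2]) 
P3=P.reshape(-1,3); m=(P3[:,2]>.045)&(P3[:,2]<.075)&(P3[:,1]>.36)&(P3[:,1]<.5)&(abs(P3[:,0]-.51)<.13); print('wrist rail depth',m.sum(),np.round(np.median(P3[m],0),3))
t=np.load('top2.npy',allow_pickle=True).item(); P3=cloud(t).reshape(-1,3); m=(P3[:,2]>.045)&(P3[:,2]<.075)&(P3[:,1]>.36)&(P3[:,1]<.5)&(abs(P3[:,0]-.51)<.12)
q=P3[m]; print('top rail',m.sum(),np.round(np.median(q,0),3), np.polyfit(q[:,0],q[:,1],1) if m.sum()>5 else '')
im=t['image']; g=cv2.cvtColor(im,cv2.COLOR_RGB2GRAY)
for row in (185,200,215,230,245): print(row,g[row,122:178].tolist())
```

```text
rail [[412.95458292 432.73896693]
 [622.15611809 431.05665449]] 209.20829928348698 lip [[404.19085585 361.70533052]
 [626.3884687  356.02801645]] 222.27013081262905 lo [[397.75910815 352.01909297]
 [628.19484018 345.21034429]]
[[0.47808003 0.44210623 0.0056751 ]
 [0.47912701 0.4420966  0.00572237]
 [0.48017394 0.44208629 0.00577349]]
[[0.61364777 0.43208694 0.0591909 ]
 [0.6135643  0.43140723 0.06250146]
 [0.61471919 0.43159211 0.0616894 ]]
wrist rail depth 1144 [0.557 0.432 0.061]
top rail 234 [0.514 0.433 0.06 ] [-0.02971278  0.44840396]
185 [167, 167, 166, 170, 168, 168, 173, 167, 120, 111, 111, 119, 132, 91, 80, 108, 101, 96, 92, 79, 67, 70, 81, 85, 85, 89, 99, 108, 112, 112, 113, 114, 113, 114, 112, 114, 117, 116, 113, 109, 111, 109, 111, 127, 106, 58, 69, 77, 72, 109, 111, 110, 113, 127, 168, 168]
200 [167, 168, 168, 169, 166, 167, 164, 114, 109, 112, 119, 126, 84, 84, 108, 109, 111, 109, 110, 111, 110, 111, 111, 110, 109, 105, 108, 108, 111, 110, 111, 112, 111, 110, 112, 110, 109, 85, 76, 75, 74, 83, 118, 100, 56, 67, 73, 80, 109, 112, 111, 123, 163, 169, 169, 172]
215 [168, 170, 170, 167, 164, 154, 108, 109, 111, 120, 122, 78, 81, 108, 112, 113, 110, 107, 107, 111, 112, 111, 109, 108, 107, 109, 109, 107, 107, 107, 106, 109, 110, 111, 109, 110, 106, 86, 73, 72, 80, 117, 99, 57, 71, 74, 81, 110, 114, 112, 122, 166, 167, 167, 166, 165]
230 [166, 167, 168, 165, 146, 111, 109, 111, 124, 118, 79, 90, 110, 110, 109, 109, 111, 112, 113, 111, 109, 110, 109, 111, 112, 111, 113, 113, 112, 110, 107, 109, 111, 110, 108, 105, 83, 75, 74, 80, 113, 97, 57, 71, 76, 82, 110, 113, 112, 120, 169, 169, 168, 168, 167, 166]
245 [170, 171, 172, 141, 112, 108, 110, 129, 115, 78, 91, 110, 111, 110, 112, 111, 110, 110, 111, 109, 108, 109, 106, 103, 109, 111, 112, 108, 107, 108, 107, 107, 109, 108, 89, 78, 76, 76, 100, 120, 95, 61, 70, 71, 82, 107, 112, 109, 115, 163, 168, 165, 168, 165, 162, 164]
```

```bash
cat >> h.py <<'E'
DO=np.array([.5165,.4083,0]); xd=np.array([.026,1,0]); xd/=np.linalg.norm(xd); yd=np.cross([0,0,1],xd)
def dr(o,th,up=0,h=.0137,xo=0):
    """lid origin o in drainer frame (mm), tilt deg -> TCP pose and move"""
    th=np.radians(th); Z=np.array([0,0,1.]); zt=np.sin(th)*xd-np.cos(th)*Z; xt=np.cos(th)*xd+np.sin(th)*Z; yt=np.cross(zt,xt)
    O=DO+xd*o[0]/1e3+yd*o[1]/1e3+Z*o[2]/1e3; p=O-zt*h-xt*xo+Z*up; print('TCP',np.round(p*1000,1))
    r=go(p,Rt=np.c_[xt,yt,zt]); print('vertical 10mm down in tool units',np.round(np.c_[xt,yt,zt].T@[0,0,-.25],3)); return p
E
python3 -c "
from h import *
show();dr((.3,-55,52),47,up=.10);dr((.3,-55,52),47)"
```

```text
t37.3 tcp [505.8 271.3 275.7] psi 90.1 z [-0.003 -0.002 -1.   ] F [-0.3 -0.3 -0.5] gap 0.14 gf 58.8 q [ 0.3   0.41  1.51 -0.    1.23  0.3 ]
TCP [571.2 397.2 161.3]
turn total [-0.009  0.523  0.016] rows>= 6  then shift total (40mm units) [0.083 1.553 4.281]
vertical 10mm down in tool units [-0.183 -0.     0.17 ]
TCP [571.2 397.2  61.3]
turn total [-0.009  0.523  0.016] rows>= 6  then shift total (40mm units) [-1.745  1.553  5.986]
vertical 10mm down in tool units [-0.183 -0.     0.17 ]
```

```bash
python3 -m crank '0 0 0 0 0.075 0.003;0 0 0 0 0.075 0.003;0 0 0 0 0.075 0.003;0 0 0 0 0.075 0.003;0 0 0 0 0.075 0.002' >/dev/null && python3 -m crank '0 0 0 -0.004 0.075 0.002;0 0 0 -0.005 0.073 0;0 0 0 0 0 0;0 0 0 0 0 0;0 0 0 0 0 0' >/dev/null && python3 -c "
from h import *
show();dr((.3,-55,52),47,up=.10)"
```

```text
t38.3 tcp [507.3 271.9 277.5] psi 88.5 z [ 0.025  0.731 -0.682] F [ 0.1  0.8 -1.1] gap 0.15 gf 58.9 q [-0.11  0.43  1.79  0.9   1.19 -0.55]
TCP [571.2 397.2 161.3]
turn total [ 0.004  0.    -0.   ] rows>= 1  then shift total (40mm units) [0.038 1.517 4.3  ]
vertical 10mm down in tool units [-0.183 -0.     0.17 ]
```

```bash
python3 -m crank '0 0.3 0.8 0 0 0;0.04 0.3 0.85 0 0 0;0 0.3 0.85 0 0 0;0 0.3 0.9 0 0 0;0 0.32 0.9 0 0 0' >/dev/null && python3 -m crank '0 0 0 0 0 0;0 0 0 0 0 0;0 0 0 0 0 0;0 0 0 0 0 0;0 0 0 0 0 0' >/dev/null && python3 -c "
from h import *
show();dr((.3,-55,52),47)"
```

```text
t39.3 tcp [572.6 396.4 162.4] psi 88.5 z [ 0.026  0.732 -0.681] F [-0.3 -0.5 -1. ] gap 0.14 gf 58.8 q [ 0.12  0.71  1.64  1.06  0.98 -0.56]
TCP [571.2 397.2  61.3]
turn total [ 0.005 -0.001 -0.   ] rows>= 1  then shift total (40mm units) [-1.835 -0.034  1.736]
vertical 10mm down in tool units [-0.183 -0.     0.17 ]
```

```bash
python3 -m crank '-0.4 -0.03 0.38 0 0 0;-0.4 0 0.38 0 0 0;-0.4 0 0.38 0 0 0;-0.3 0 0.28 0 0 0;0 0 0 0 0 0' && python3 -m crank '-0.15 0 0.14 0 0 0;-0.1 0 0.1 0 0 0;-0.08 0 0.07 0 0 0;0 0 0 0 0 0;0 0 0 0 0 0' && python3 -c "
from h import *
show();dr((.3,-55,52),47);s=snap('side'); cv2.imwrite('pics/sd3.png',cv2.resize(s['image'][60:220,180:380],None,fx=4,fy=3.75)[:,:,::-1])"
```

```text
t: 39.8
tcp_pos: [0.5704, 0.3968, 0.0767]
tool_rot: [0.659, 0.638, 0.286, -0.278]
force: [-0.4, 0.4, -1.1]
finger_gap: 0.143
gripper_force: 58.9
t: 40.3
tcp_pos: [0.5713, 0.3979, 0.0607]
tool_rot: [0.658, 0.639, 0.288, -0.277]
force: [0.2, 0.2, -1.0]
finger_gap: 0.143
gripper_force: 58.9
t40.3 tcp [571.3 397.9  60.7] psi 88.4 z [ 0.025  0.732 -0.681] F [ 0.2  0.2 -1. ] gap 0.14 gf 58.9 q [ 0.12  0.88  1.66  1.18  0.9  -0.77]
TCP [571.2 397.2  61.3]
turn total [ 0.004 -0.001 -0.001] rows>= 1  then shift total (40mm units) [-0.001 -0.002 -0.026]
vertical 10mm down in tool units [-0.183 -0.     0.17 ]
```

View pics/sd3.png

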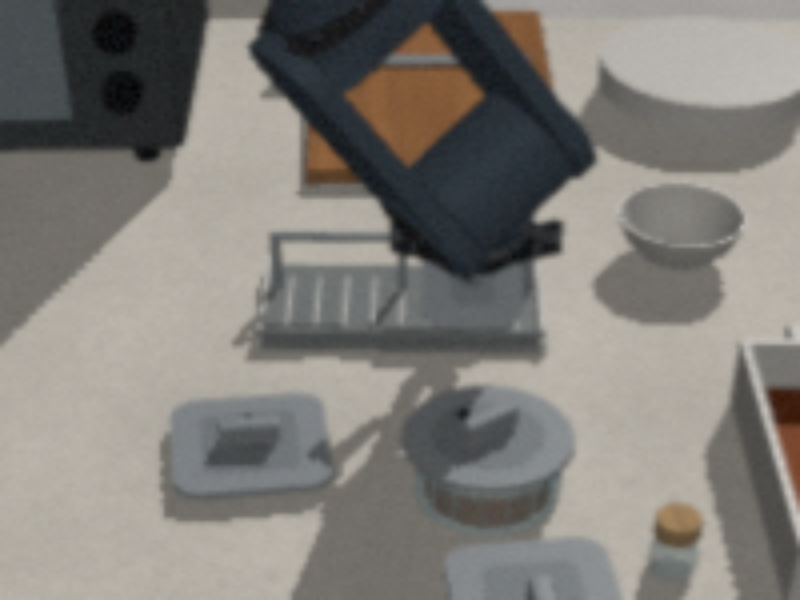

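```bash
python3 -m crank '-0.04 0 0.035 0 0 0;-0.04 0 0.035 0 0 0;0 0 0 0 0 0;0 0 0 0 0 0;0 0 0 0 0 0' && python3 -m crank '-0.02 0 0.02 0 0 0;-0.02 0 0.02 0 0 0;0 0 0 0 0 0;0 0 0 0 0 0;0 0 0 0 0 0'
```

```text
t: 40.85
tcp_pos: [0.5717, 0.398, 0.059]
tool_rot: [0.657, 0.638, 0.289, -0.278]
force: [-2.7, -5.2, 10.4]
finger_gap: 0.147
gripper_force: 60.4
t: 41.35
tcp_pos: [0.5717, 0.3981, 0.0589]
tool_rot: [0.656, 0.638, 0.29, -0.279]
force: [-5.5, -10.6, 20.1]
finger_gap: 0.144
gripper_force: 61.7
```

```bash
python3 -m crank '0.03 0 -0.03 0 0 0;0.02 0 -0.02 0 0 0;0 0 0 0 0 0;0 0 0 0 0 0;0 0 0 0 0 0' >/dev/null; python3 -m crank '0 0 0 0 0 0;0 0 0 0 0 0;0 0 0 0 0 0;0 0 0 0 0 0;0 0 0 0 0 0' -0.3 && python3 -m crank '0 0 -0.2 0 0 0;0 0 -0.4 0 0 0;0 0 -0.8 0 0 0;0 0 -0.9 0 0 0;0 0 -0.9 0 0 0' && python3 -m crank '0 0 -0.8 0 0 0;0 0 -0.8 0 0 0;0 0 -0.8 0 -0.08 0;0 0 -0.2 0 -0.08 0;0 0 0 0 -0.08 0' && python3 -m crank '0 0 0 0 -0.08 0;0 0 0 0 -0.08 0;0 0 0 0 -0.08 0;0 0 0 0 -0.04 0;0 0 0 0 0 0' 0 && python3 -c "
from h import *
show();s=snap('wrist','w8.png');t=snap('top');np.save('top3.npy',t,allow_pickle=True);wl(s);go([.397,.212,.22],psi=0)"
```

```text
t: 42.35
tcp_pos: [0.5711, 0.3977, 0.0564]
tool_rot: [0.658, 0.639, 0.287, -0.277]
force: [0.9, -0.2, -0.8]
finger_gap: 0.349
gripper_force: 0.0
t: 42.85
tcp_pos: [0.5679, 0.3023, 0.1453]
tool_rot: [0.658, 0.639, 0.288, -0.277]
force: [0.5, -0.1, -0.3]
finger_gap: 0.347
gripper_force: 0.0
t: 43.35
tcp_pos: [0.5673, 0.2254, 0.2185]
tool_rot: [0.702, 0.678, 0.16, -0.148]
force: [0.2, -0.1, -0.6]
finger_gap: 0.35
gripper_force: 0.0
t: 43.85
tcp_pos: [0.5653, 0.2297, 0.2165]
tool_rot: [0.717, 0.697, 0.003, -0.0]
force: [-0.4, -0.8, 1.1]
finger_gap: 0.501
gripper_force: 0.0
t43.9 tcp [565.3 229.7 216.5] psi 88.3 z [ 0.004  0.004 -1.   ] F [-0.4 -0.8  1.1] gap 0.50 gf 0.0 q [0.2  0.52 1.49 0.   1.12 0.23]
grey [301. 361.] rect c 583.3 -1.1  106.6x102.6 ang -83.2 circ 583.3 -1.4 r67.5
grey [302. 259.] rect c 589.2 145.6  168.0x139.1 ang -16.9 circ 590.7 132.7 r92.1
grey [123. 195.] rect c 404.0 213.4  116.0x115.1 ang 6.5 circ 403.2 214.1 r73.3
grey [156.  23.] rect c 465.7 374.7  130.9x37.6 ang -2.3 circ 464.5 374.7 r67.0
turn total [-0.001 -0.004  0.98 ] rows>= 11  then shift total (40mm units) [-4.203  0.403 -0.106]
```

View pics/w8.png

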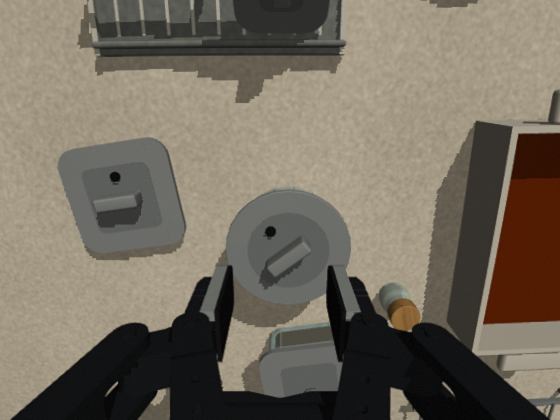

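```bash
python3 -m crank '0 0 0 0 0 0.091;0 0 0 0 0 0.091;0 0 0 0 0 0.091;0 0 0 0 0 0.091;0 0 0 0 0 0.091' >/dev/null && python3 -m crank '0 0 0 0 0 0.091;0 0 0 0 0 0.091;0 0 0 0 0 0.091;0 0 0 0 0 0.091;0 0 0 0 0 0.091' >/dev/null && python3 -m crank '-0.8 0 0 0 0 0;-0.8 0 0 0 0 0;-0.8 0 0 0 0 0;-0.8 0 0 0 0 0;-0.8 0 0 0 0 0'  && python3 -m crank '0 0 0 0 0 0;0 0 0 0 0 0;0 0 0 0 0 0;0 0 0 0 0 0;0 0 0 0 0 0' && python3 -c "
from h import *
show();s=snap('wrist');wl(s,box=(300,520,100,320));go([.404,.2134,.022],psi=6.5)"
```

```text
t: 45.45
tcp_pos: [0.4051, 0.2095, 0.2149]
tool_rot: [0.999, 0.054, 0.001, -0.003]
force: [0.6, 0.3, -0.4]
finger_gap: 0.498
gripper_force: 0.0
t: 45.95
tcp_pos: [0.4076, 0.2109, 0.2148]
tool_rot: [0.998, 0.055, 0.002, -0.002]
force: [0.4, -0.4, 0.3]
finger_gap: 0.503
gripper_force: 0.0
t46.0 tcp [407.6 210.9 214.8] psi 6.3 z [ 0.004  0.005 -1.   ] F [ 0.4 -0.4  0.3] gap 0.50 gf 0.0 q [0.23 0.33 1.86 0.   0.95 1.69]
grey [279. 179.] rect c 403.1 213.3  115.0x114.1 ang 6.6 circ 402.8 213.3 r72.2
turn total [-0.003 -0.002 -0.002] rows>= 1  then shift total (40mm units) [-0.075 -0.069  4.818]
```

```bash
python3 -m crank '-0.1 -0.07 0.9 0 0 0;0 0 0.9 0 0 0;0 0 0.9 0 0 0;0 0 0.9 0 0 0;0 0 0.7 0 0 0' >/dev/null && python3 -m crank '0 0 0.3 0 0 0;0 0 0.2 0 0 0;0 0 0 0 0 0;0 0 0 0 0 0;0 0 0 0 0 0' >/dev/null && python3 -c "from h import *;show()" && python3 -m crank '0 0 0 0 0 0;0 0 0 0 0 0;0 0 0 0 0 0;0 0 0 0 0 0;0 0 0 0 0 0' -1 60 >/dev/null && python3 -c "from h import *;show()" && python3 -m crank '0 0 -0.1 0 0 0;0 0 -0.2 0 0 0;0 0 -0.7 0 0 0;0 0 -0.9 0 0 -0.091;0 0 -0.9 0 0 -0.091' >/dev/null && python3 -m crank '0 0 -0.9 0 0 -0.091;0 0 -0.9 0 0 -0.091;0 0 -0.9 0 0 -0.091;0 0 -0.5 0 0 -0.091;0 0 0 0 0 -0.091' >/dev/null && python3 -m crank '0 0 0 0 0 -0.091;0 0 0 0 0 -0.091;0 0 0 0 0 -0.09;0 0 0 0 0 0;0 0 0 0 0 0' && python3 -c "
from h import *
show();dr((.3,54,52),47,up=.1)"
```

```text
t47.0 tcp [403.5 214.4  23.6] psi 6.3 z [ 0.005  0.005 -1.   ] F [ 0.9  1.  -0.1] gap 0.50 gf 0.0 q [0.24 0.7  2.   0.01 0.43 1.69]
t47.5 tcp [403.2 214.3  23.7] psi 6.3 z [ 0.004  0.005 -1.   ] F [-0.  -0.7  6. ] gap 0.14 gf 60.0 q [0.24 0.7  2.01 0.01 0.43 1.69]
t: 49.0
tcp_pos: [0.4015, 0.213, 0.2629]
tool_rot: [0.72, 0.694, 0.002, -0.001]
force: [0.1, 0.2, -1.8]
finger_gap: 0.142
gripper_force: 59.1
t49.0 tcp [401.5 213.  262.9] psi 88.0 z [ 0.002  0.004 -1.   ] F [ 0.1  0.2 -1.8] gap 0.14 gf 59.1 q [0.24 0.25 1.81 0.   1.08 0.27]
TCP [462.3 400.  161.3]
turn total [ 0.004  0.519 -0.005] rows>= 6  then shift total (40mm units) [1.356 1.396 5.178]
vertical 10mm down in tool units [-0.183 -0.     0.17 ]
```

```bash
python3 -m crank '0 0 0 0 0.075 0;0 0 0 0 0.075 0;0 0 0 0 0.075 0;0 0 0 0 0.075 0;0 0 0 0 0.075 0' >/dev/null && python3 -m crank '0 0 0 0.004 0.075 -0.005;0 0 0 0 0.069 0;0 0 0 0 0 0;0 0 0 0 0 0;0 0 0 0 0 0' >/dev/null && python3 -m crank '0.2 0.2 0.8 0 0 0;0.2 0.2 0.8 0 0 0;0.2 0.2 0.8 0 0 0;0.2 0.2 0.8 0 0 0;0.2 0.2 0.8 0 0 0' >/dev/null && python3 -m crank '0.2 0.2 0.6 0 0 0;0.15 0.2 0.5 0 0 0;0 0 0 0 0 0;0 0 0 0 0 0;0 0 0 0 0 0' >/dev/null && python3 -c "
from h import *
show();dr((-1,54,50.7),47,up=0.01,h=.0157)"
```

```text
t51.0 tcp [461.9 397.9 164. ] psi 88.9 z [ 0.018  0.731 -0.682] F [ 0.4  0.6 -1.5] gap 0.14 gf 59.1 q [ 0.15  0.62  1.9   1.18  0.89 -0.75]
TCP [462.2 397.2  71.4]
turn total [-0.001  0.     0.003] rows>= 1  then shift total (40mm units) [-1.703  0.007  1.566]
vertical 10mm down in tool units [-0.183 -0.     0.17 ]
```

```bash
python3 -m crank '-0.4 0 0.37 0 0 0.003;-0.4 0 0.37 0 0 0;-0.4 0 0.37 0 0 0;-0.3 0 0.27 0 0 0;-0.2 0 0.19 0 0 0' && python3 -m crank '-0.1 0 0.09 0 0 0;-0.06 0 0.06 0 0 0;0 0 0 0 0 0;0 0 0 0 0 0;0 0 0 0 0 0' && python3 -c "
from h import *
show();dr((-1,54,50.7),47,up=0.0,h=.0157)"
```

```text
t: 51.5
tcp_pos: [0.4628, 0.3964, 0.0702]
tool_rot: [0.658, 0.639, 0.285, -0.278]
force: [0.5, -0.2, -2.1]
finger_gap: 0.139
gripper_force: 59.1
t: 52.0
tcp_pos: [0.4628, 0.3974, 0.0626]
tool_rot: [0.657, 0.64, 0.286, -0.278]
force: [-0.4, 0.2, -1.9]
finger_gap: 0.145
gripper_force: 59.1
t52.0 tcp [462.8 397.4  62.6] psi 88.5 z [ 0.019  0.731 -0.682] F [-0.4  0.2 -1.9] gap 0.15 gf 59.1 q [ 0.15  0.83  1.92  1.37  0.82 -1.03]
TCP [462.2 397.2  61.4]
turn total [-0.  0.  0.] rows>= 1  then shift total (40mm units) [-0.025 -0.014  0.017]
vertical 10mm down in tool units [-0.183 -0.     0.17 ]
```

```bash
python3 -m crank '-0.04 0 0.035 0 0 0;-0.03 0 0.03 0 0 0;0 0 0 0 0 0;0 0 0 0 0 0;0 0 0 0 0 0' && python3 -m crank '-0.02 0 0.02 0 0 0;0 0 0 0 0 0;0 0 0 0 0 0;0 0 0 0 0 0;0 0 0 0 0 0'
```

```text
t: 52.5
tcp_pos: [0.4627, 0.3975, 0.0586]
tool_rot: [0.657, 0.64, 0.286, -0.279]
force: [-0.7, -2.1, 3.4]
finger_gap: 0.139
gripper_force: 59.7
t: 53.0
tcp_pos: [0.4627, 0.3976, 0.0585]
tool_rot: [0.657, 0.64, 0.286, -0.279]
force: [-0.4, -5.3, 9.6]
finger_gap: 0.139
gripper_force: 60.7
```

Contact on floor and rail; release and back off, then inspect everything.

```bash
python3 -m crank '0 0 0 0 0 0;0 0 0 0 0 0;0 0 0 0 0 0;0 0 0 0 0 0;0 0 0 0 0 0' -0.3 && python3 -m crank '0 0 -0.2 0 0 0;0 0 -0.4 0 0 0;0 0 -0.8 0 0 0;0 0 -0.9 0 0 0;0 0 -0.9 0 0 0' >/dev/null && python3 -m crank '0 0 -0.8 0 0 0;0 0 -0.8 0 0 0;0 0 -0.8 0 -0.08 0;0 0 -0.6 0 -0.08 0;0 0 0 0 -0.08 0' >/dev/null&& python3 -m crank '0 0 0 0 -0.08 0;0 0 0 0 -0.08 0;0 0 0 0 -0.08 0;0 0 0 0 -0.042 0;0 0 0 0 0 0' -1 >/dev/null && python3 -m crank '-0.8 0 -0.4 0 0 0;-0.8 0 0 0 0 0;-0.8 0 0 0 0 0;-0.8 0 0 0 0 0;0 0 0 0 0 0'
python3 - <<'E'
from h import *
show(); t=snap('top'); s=snap('side'); np.save('top4.npy',t,allow_pickle=True); np.save('side4.npy',s,allow_pickle=True)
a=cv2.resize(t['image'][165:285,115:335],(770,420)); b=cv2.resize(s['image'][100:270,200:380],None,fx=3.5,fy=3.5)
cv2.imwrite('pics/f_top.png',a[:,:,::-1]); cv2.imwrite('pics/f_side.png',b[:,:,::-1])
for im,n in((t,'top'),(s,'side')):
    P=cloud(im).reshape(-1,3); P=P[~np.isnan(P[:,0])]
    for nm,c,psi,L,W in (('round',(572.5,167.3),36.7,46,46),('obl',(596.3,-20.8),97,68,46)):
        a=np.radians(psi); d=P[:,:2]*1000-c; q=np.c_[d@[np.cos(a),np.sin(a)],d@[np.sin(a),-np.cos(a)]]; z=P[:,2]*1000
        m=(abs(q[:,0])<L)&(abs(q[:,1])<W)&(z>50)&(z<66)&((abs(q[:,0])>28)|(abs(q[:,1])>16))
        A=np.c_[q[m],np.ones(m.sum())]; k=np.linalg.lstsq(A,z[m],rcond=None)[0]; print(n,nm,m.sum(),'plane slopes',np.round(k[:2],4),'z0 %.1f'%k[2])
    for nm,x0 in (('sq',462),('small',571)):
        m=(abs(P[:,0]*1000-x0)<35)&(P[:,1]>.355)&(P[:,1]<.45)&(P[:,2]>.02)&(P[:,2]<.11)
        Q=P[m]; k=np.linalg.lstsq(np.c_[Q[:,1],np.ones(len(Q))],Q[:,2],rcond=None)[0]; print(n,nm,m.sum(),'tilt',np.degrees(np.arctan(k[0])))
E
```

```text
t: 53.5
tcp_pos: [0.4623, 0.3975, 0.0567]
tool_rot: [0.657, 0.64, 0.285, -0.279]
force: [-0.1, -0.3, 0.4]
finger_gap: 0.349
gripper_force: 0.0
t: 55.5
tcp_pos: [0.4541, 0.0868, 0.2441]
tool_rot: [0.718, 0.696, -0.001, -0.001]
force: [0.4, 0.4, 0.0]
finger_gap: 0.003
gripper_force: 0.0
t55.5 tcp [454.1  86.8 244.1] psi 88.2 z [-0.002 -0.    -1.   ] F [0.4 0.4 0. ] gap 0.00 gf 0.0 q [-0.05  0.29  1.81 -0.    1.04 -0.02]
top round 764 plane slopes [-0.0046 -0.0023] z0 55.8
top obl 1254 plane slopes [-0.0008 -0.0027] z0 55.7
top sq 817 tilt 42.733891940332676
top small 812 tilt 44.318511231786346
side round 514 plane slopes [0.0033 0.0026] z0 54.3
side obl 1277 plane slopes [-0.0013  0.0002] z0 54.4
side sq 369 tilt 40.93442914640735
side small 680 tilt 42.574411208061576
```

View pics/f_top.png

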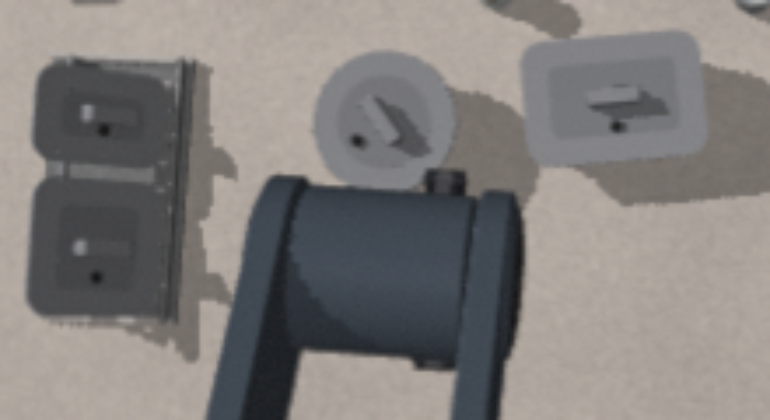

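View pics/f_side.png

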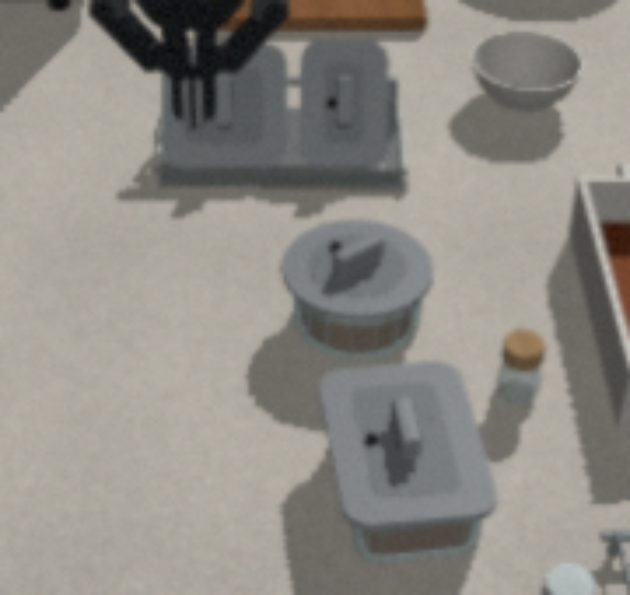

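```bash
python3 -c "
from station import manip
print(manip.sign_off())"
```

```text
the job is handed in; nothing more can be done
None
```

The job is handed in, with no verdict shown: the round and oblong dishes are lidded and pressed flush at every point, and the square and small lids lean on the drainer at about 43° (the square dish was not here today).

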